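Snap the opal cover back onto the desk lamp's head

ROBOT

A 7-joint arm with a two-finger parallel gripper is mounted at the origin on the work surface. World frame = base frame: x ahead of the robot, y to its left, z up, the work surface at z = 0. Lengths are in m, angles in rad, forces in N, time in s.
With the tool pointing down it reaches from about 0.425 to 0.825 m from the base axis. Payload 3.6 kg.
Tool frame: the origin (TCP) lies at the very end of the fingers, on their centre line; the grasp point (between the pads) lies 19 mm behind it; z points along the fingers, x is the direction in which the jaws open and shut, and the axes are right-handed (so a half turn about z gives the same grasp; the last joint's range is limited). The gripper opens to 85 mm and grips with 20 to 120 N. Pads are 22 mm wide; open, the fingers measure 114 mm over their backs; the gripper's body (76 mm by 85 mm) begins 54 mm behind the grasp point. The pads swing forward as they close: fully open they stand 13 mm farther back than shut.
Start: joints at [1.077, 0.615, -0.013, 1.423, 0.008, 1.103, -0.04], TCP at [0.293, -0.58, 0.231] pointing down, gripper open.
Joint ranges: [-3.12, 3.12], [-0.3, 2.06], [-1.34, 1.32], [0.26, 2.42], [-1.36, 4.5], [0.01, 1.98], [-2.84, 2.84]. Speed limits (rad/s): [2.79, 2.79, 3.14, 3.14, 3.14, 3.14, 3.14].

INTERFACE

Orientations are given as a rotation vector (axis times angle).
In Python, from bench import robot gives the robot as it stands. The module is installed in compiled form; this text tells all that it offers.
- The arm moves only by the tool apply_moves, never from a script. Its argument "commands" is a list of rows, each a list of 5 numbers: the shift along the tool's x, y, z in cm, then the turn about the tool's z in degrees, then the closure, from 0 (fully open) to 1 (shut). In form: [[x, y, z, roll, hand], ...]. A call has 1 to 8 rows; each row shifts and turns the pose as measured when the row begins, along the tool's axes as they then stand; what a row does not reach is not made up. A row lasts 1/10 s, in which the tool goes at most 50 mm and 8.59 degrees, less where a joint would pass 70% of its speed; a pose out of reach is approached as far as the arm can. A call is refused whole if a number of a shift passes 5 or a number of a turn 8.59, either way. A call with a gripper value outside its range is refused whole. The fingers move at their own pace and stop on an object; "squeeze" is the grip in N (left out, the last holds). Time passes only in rows, so rows that do not move let the fingers close. It gives the time, the measured TCP pose, the force and the opening at its end, in the units of the state.
- robot.read_state(): the state, without advancing time (a new reading comes with each control period).
- robot.capture(name): name is "side" or "top" or "wrist"; returns a dict with "img" (480x640x3 uint8, blue, green, red), "range_z" (480x640 float32, m along the optical axis (not along the pixel's ray), 0 where there is no reading), "intrinsics" (3x3 intrinsics, pixels), "cam_to_world" (4x4, takes a point from camera to world coordinates). Camera axes: x right, y down, z forward; pixel columns grow to the right and rows downward; lengths in m; the calibration is good to about 2 mm. The wrist camera is an equidistant fisheye: a pixel r from the principal point sees the ray r / f radians off the axis. A picture is of the moment at which its call begins.
- robot.sign_off(): hands the job in, once; it reports no verdict.
Trained networks look in the newest picture that a camera, given by its name, has taken for a name from the list of things; names that differ only in an ending like _2 or _b are one class to them, and where a whole thing is asked for, a point or a joint stands for the part that bears it (a point fixed in the world has none). Each returns a list of dicts, best first, with "score" (0 to 1); they miss things now and then, are a little off and sometimes report something else, mostly with a low value. They report only what shows in the picture. A call takes as long as a camera call.
- robot.recognise(query, camera): "at" ([x, y, z] in m, in the coordinates of the camera as it stood for that picture, good to about 4 mm: the middle of the surface that is visible of it).
The state is a dict: "clock": time; "qpos": joint angles; "dq": joint speeds; "joint_efforts": joint torques, N m; "eef_pos": TCP position; "eef_rot": TCP orientation; "force": force on the tool from outside, world axes, zero at the start; "ft_torque": the same for the moment, N m; "opening": opening from 0.0 (shut) to 1.0 (fully open).
Only numpy, scipy, OpenCV 4.12 (cv2) and the standard library are available. Lean on these libraries where they do the work, as an engineer would, in place of code of your own. Each camera call takes 0.05 s, during which the arm holds its last target.

TASK

The LED desk lamp has been folded down with its head lying face up on the desk: put the opal cover back on it. Slide the cover's tongue in under the hood at the neck end of the head, then press the other end (the one with two screw holes) down until it clicks past the spring catch and the cover lies fully home, and keep pressing it down steadily, about 15 N, as hard as a firm thumb. Finish while still pressing, so that a colleague can drive the screws, and leave the other things on the desk where they are.

Things in the scene. Friction and masses are not known exactly. Their poses are not given: they have to be found in the camera images.
- lamp: Black LED desk lamp, fixed, folded down; its rectangular head lies on its back, open side up, LEDs showing. Origin: on the desk under the head's centre; x along the head to the hood and neck, z up. Head 176 mm long (x -84 to +92 mm), 80 mm wide, rim top 31.5 mm above the desk; the cover lies between bevelled side rims 66 mm apart at its level and 73 mm at the top.
- lamp_seat (a point): Head centre, 28 mm above the desk, level with the two ledges that carry the cover; axes as lamp. Here lies the cover's origin (middle of its underside) when it is home, with about 2 mm of play sideways and lengthways.
- lamp_hood (a point): Middle of the lower front edge of the hood that bridges the tongue's pocket at the neck end: 68 mm from the head's centre along x, 33.5 mm above the desk; axes as lamp. The hood is 76 mm wide, its top 37.5 mm above the desk. The pocket behind its edge is 14 mm deep along x and 48 mm wide; its floor is 26 mm above the desk.
- lamp_elbow (a point): Elbow of the lamp's folded twin-bar arm, the lamp's highest point (0.28 m above the desk); axes as lamp. The arm rises to it from the neck (x +112 mm from the head's centre) and goes down on to the round base, 170 mm across, a further 180 mm to -y.
- catch (a joint): Sprung steel catch (22 mm wide, red tab) at the head's end opposite the hood, x -78 mm: 0 rad = upright, at rest, with the cover in or not; grows to 0.4 as it is pushed outwards. Its inner face is a ramp from 47 down to 35 mm above the desk, leaning in 7 mm over the cover's end; under the ramp is a hook with its flat underside 32.5 mm above the desk.
- cover_center (a point): Loose opal white cover, 70 g, lying flange down; point in the middle of its dome, 9 mm above its underside; x along the cover to the tongue, z up. Dome 110 mm long, 46 wide, sides upright, flat top 18 mm above the underside. Flange 3 mm thick, 62 wide, from 72 mm behind (end with two dark screw holes) to 68 ahead; then a tongue 3 mm thick, 44 wide, to 83 ahead. Grip the dome across, above the flange.
- cover: The same cover; its origin is the middle of its underside, 3 mm ahead of cover_center; axes as cover_center.
- cover_tongue (a point): Middle of the tip of the cover's tongue, half-way up its 3 mm; axes as cover_center. When home it is 12 mm past the hood's edge (14 at most) and 29.5 mm above the desk.
- cover_heel (a point): Middle of the lower edge of the cover's screw-hole end; axes as cover_center. Home: 28 mm above the desk. To clear the catch while the tongue slides in, hold this end 25 to 30 mm higher than the tongue (cover tilted 10 degrees). Let go then, it rests on the catch's ramp about 42 mm above the desk, tilted 5 degrees, and stays there.
- cover_press (a point): A good place to press: top of the dome, 45 mm behind cover_center, 18 mm above the underside; axes as cover_center. With the tongue in, it gives about 10 mm here: the force rises to some 7 to 14 N, drops suddenly as the catch springs back over the flange, and rises again when the flange meets the ledges.
- screw_dish: Bystander: round steel dish with two brass screws, 84 mm across, 16 mm tall. Origin: centre of the underside.
- screwdriver: Bystander: screwdriver with a yellow handle, 190 mm long, lying along its x. Origin on the desk under its middle.
- tea_bottle: Bystander: green drink bottle, 66 mm across, 200 mm tall. Origin: centre of the underside.
- film_tin: Bystander: flat round film tin, 183 mm across, 28 mm tall. Origin: centre of the underside.
- marker: Bystander: black marker pen, 132 mm long, 17 mm thick, lying along its x. Origin on the desk under its middle.
- tape_roll: Bystander: roll of tan tape lying flat, 96 mm across, 24 mm tall. Origin: centre of the underside.

How it is judged:
By the outcome, as a careful person would: the job done as asked, in the order asked, and still so for the second after the job is handed in, while the arm keeps its last pose, push and grip.
It also fails if it takes over 58 s, if anything falls off the work surface, if the arm or the gripper's body presses on something with over 40 N, if the wrist force passes 120 N, or if a joint passes its speed limit or range.

## Working session

There is one attempt and no reset: what is moved stays moved. The work goes in short steps, Python scripts to look and compute and a tool call to move; the robot and the scene stay as the last step left them, time stands still between calls to the robot, and variables do not carry over. Pictures are saved under pics/ and viewed, and the job is handed in when it is done.

Besides the shell and the picture viewer there is one more tool, called after "Request:" as a command line: name --pt "numbers of a row" for each row, then --argument value for the rest. apply_moves: Moves the arm, as the interface text tells. Its arguments: {"type":"object","properties":{"commands":{"type":"array"},"squeeze":{"type":"number"}},"required":["commands"]}

```bash
mkdir -p pics; python3 - <<'E'
from bench import robot
import cv2,numpy as np
s=robot.read_state();print(s)
for n in("top","side"):
    c=robot.capture(n);cv2.imwrite(f"pics/{n}0.png",c["img"]);print(n,c["intrinsics"].tolist(),c["cam_to_world"].round(4).tolist())
    np.savez(f"{n}0.npz",**c)
    for q in("lamp","lamp_seat","lamp_hood","catch","cover","cover_center","cover_tongue","cover_heel","cover_press","lamp_elbow"):
        for r in robot.recognise(q,n)[:2]:
            p=c["cam_to_world"]@np.r_[r["at"],1];print(q,round(r["score"],2),p[:3].round(4))
E
```

```text
{'clock': 0.0, 'qpos': array([ 1.07747971,  0.61590797, -0.01263749,  1.42488167,  0.00810086,
        1.10339146, -0.04039322]), 'dq': array([7.64260266e-04, 2.84536343e-04, 1.10639172e-03, 9.92906492e-05,
       5.01255985e-04, 8.90431779e-04, 8.62968625e-04]), 'joint_efforts': array([ 1.05429957e-03, -4.69212770e+01,  2.58922074e-01, -1.71033919e+01,
        9.82194208e-03,  9.55696392e-03, -1.60671186e-05]), 'eef_pos': array([ 0.29220926, -0.57977128,  0.23015108]), 'eef_rot': array([-2.67396977,  1.64658716,  0.003414  ]), 'force': array([-0.62040442,  0.78047204, -0.57248925]), 'ft_torque': array([0.0617687 , 0.04638075, 0.01414442]), 'opening': 1.0028911817024442}
top [[542.3578851971739, 0.0, 322.37328408777944], [0.0, 542.3578851971739, 241.58790221886744], [0.0, 0.0, 1.0]] [[-0.0219, -0.9964, 0.0815, 0.4138], [-0.9996, 0.0233, 0.0171, 0.0922], [-0.0189, -0.0811, -0.9965, 1.4952], [0.0, 0.0, 0.0, 1.0]]
lamp 0.75 [ 0.5304 -0.3691  0.02  ]
lamp_hood 0.72 [ 0.5323 -0.3684  0.0177]
catch 0.71 [ 0.3145 -0.2697  0.0044]
catch 0.41 [ 0.4657 -0.0652  0.0366]
cover 0.59 [0.4978 0.202
[... 421 characters left out ...]
081374686], [0.0, 0.0, 1.0]] [[-0.9538, -0.1601, 0.2543, 0.2452], [-0.3001, 0.5532, -0.7771, 0.9842], [-0.0163, -0.8175, -0.5757, 0.8481], [0.0, 0.0, 0.0, 1.0]]
lamp 0.77 [ 0.5476 -0.1992  0.0245]
lamp_seat 0.74 [ 0.5483 -0.197   0.0225]
lamp_hood 0.85 [ 0.5476 -0.2007  0.0256]
catch 0.6 [0.5321 0.5291 0.1162]
catch 0.44 [ 0.4684 -0.067   0.0384]
cover 0.91 [0.4984 0.2021 0.02  ]
cover 0.2 [0.7253 0.3201 0.0244]
cover_center 0.6 [0.4947 0.2037 0.0174]
cover_center 0.22 [0.5339 0.5274 0.1195]
cover_tongue 0.87 [0.4923 0.2058 0.0143]
cover_heel 0.69 [0.4972 0.2061 0.0159]
cover_press 0.92 [0.4917 0.2082 0.0172]
lamp_elbow 0.62 [ 0.5463 -0.2     0.0233]
lamp_elbow 0.61 [ 0.3908 -0.0592  0.0129]
```

View pics/top0.png

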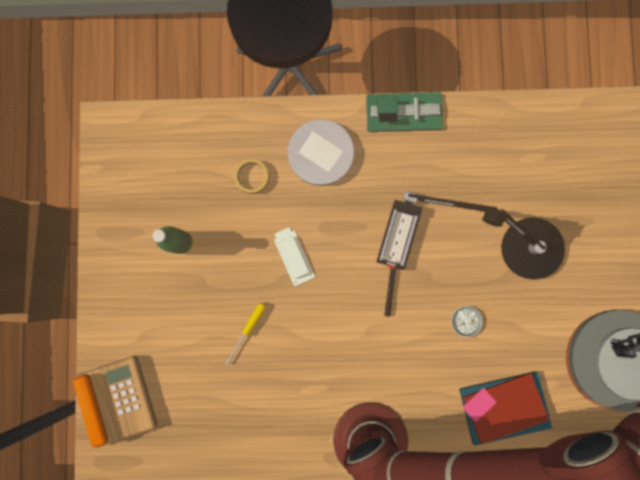

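View pics/side0.png

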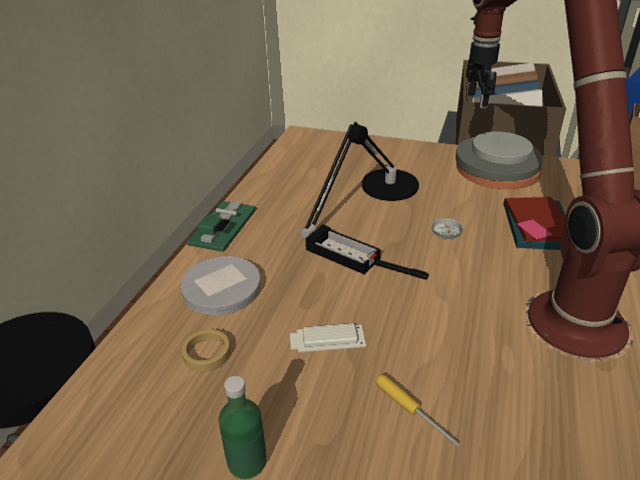

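```bash
cat > h.py <<'E'
import numpy as np,cv2
def world(c,name=None):
    K=c["intrinsics"];z=c["range_z"];v,u=np.mgrid[:480,:640]
    P=np.stack([(u-K[0,2])/K[0,0]*z,(v-K[1,2])/K[1,1]*z,z],-1)
    T=c["cam_to_world"];W=P@T[:3,:3].T+T[:3,3];W[z==0]=np.nan;return W
E
python3 - <<'E'
from h import *
c=np.load("top0.npz");W=world(c);img=c["img"]
def crop(x0,y0,x1,y1,n,s):
    cv2.imwrite(n,cv2.resize(img[y0:y1,x0:x1],None,fx=s,fy=s,interpolation=cv2.INTER_CUBIC))
crop(255,215,335,300,"pics/c_cover.png",7)
crop(360,180,440,330,"pics/c_lamp.png",4)
# plane calibration
m=(np.abs(W[...,2])<.01);print("desk z median",np.nanmedian(W[...,2][m]))
# cover dome
r=np.zeros((480,640),bool);r[222:295,262:325]=1
bright=img.min(2)>120
z=W[...,2]
for lo,hi in((.012,.03),(-.0,.03)):
    k=r&bright&(z>lo)&(z<hi);p=W[k][:,:2].astype(np.float32);print(k.sum(),p.mean(0),np.median(z[k]),cv2.minAreaRect(p))
# all desk-lamp heights
r=np.zeros((480,640),bool);r[190:275,370:425]=1
k=r&(z>.015)&(z<.05);p=W[k][:,:2].astype(np.float32);print(k.sum(),cv2.minAreaRect(p))
k=(z>.2)&(W[...,1]<-.05)&(W[...,0]>.4)&(W[...,0]<.7);print("elbow",np.nanmean(W[k],0),k.sum(), np.nanmax(W[k][:,2]))
E
```

```text
desk z median 0.0004467929248477276
663 [0.49414775 0.19705918] 0.01879237587511029 ((0.4962080717086792, 0.1981334090232849), (0.1138753592967987, 0.04595113545656204), 22.986583709716797)
1171 [0.49711353 0.19996908] 0.015087870546568238 ((0.4999731481075287, 0.20063163340091705), (0.15948587656021118, 0.06699880212545395), 22.828231811523438)
1227 ((0.5537298917770386, -0.0928659737110138), (0.08032196015119553, 0.22981947660446167), 71.88893127441406)
elbow [ 0.56889103 -0.28303707  0.24480277] 558 0.2734210869970708
```

View pics/c_lamp.png

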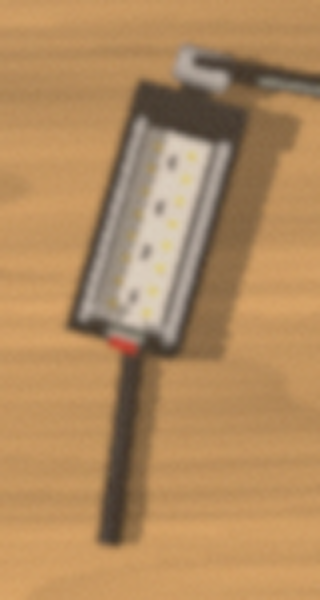

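View pics/c_cover.png

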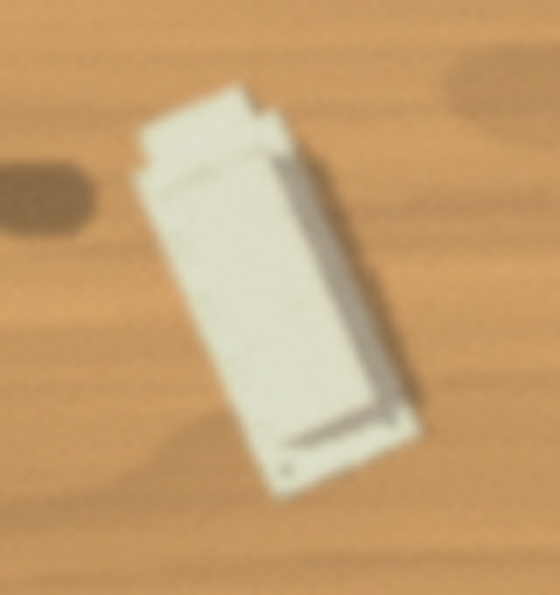

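```bash
cat >> h.py <<'E'
from scipy.spatial.transform import Rotation as R
def pose(s): return np.array(s["eef_pos"]),R.from_rotvec(s["eef_rot"]).as_matrix()
def togo(s,p,jaw=None):
    """shift in tool axes (cm); turn (deg) to bring tool x parallel to world heading jaw (deg, mod 180)"""
    q,M=pose(s);d=M.T@(np.array(p)-q)*100
    out=[d.round(2).tolist()]
    if jaw is not None:
        h=np.degrees(np.arctan2(M[1,0],M[0,0]));t=(h-jaw+90)%180-90  # tool z down: +turn lowers heading
        out.append(("heading",round(h,2),"turn",round(t,2)))
    return out
E
python3 - <<'E'
from h import *
from bench import robot
s=robot.read_state();q,M=pose(s);print(M.round(4))
print(togo(s,[.30,-.50,.40]),togo(s,[.43,-.2,.4],-16.5+90-0))
E
```

```text
[[ 4.501e-01 -8.930e-01  0.000e+00]
 [-8.930e-01 -4.501e-01  1.000e-04]
 [-1.000e-04 -1.000e-04 -1.000e+00]]
[[-6.85, -4.29, -16.87]] [[-27.78, -29.4, -16.87], ('heading', np.float64(-63.25), 'turn', np.float64(43.25))]
```

Request:
apply_moves --pt "0 0 -5 0 0" --pt "0 0 -5 0 0" --pt "0 0 -5 0 0" --pt "-2.5 -2.7 -2 0 0" --pt "-3.5 -3.5 0 0 0" --pt "-3.5 -3.5 0 0 0" --pt "-3.5 -3.5 0 0 0" --pt "-3.5 -3.5 0 0 0"

```text
clock: 1.9
eef_pos: [0.3655, -0.3595, 0.4051]
eef_rot: [2.659, -1.669, -0.003]
force: [1.5, 0.1, 0.4]
opening: 0.997
```

Request:
apply_moves --pt "-3.5 -3.5 0 0 0" --pt "-3.5 -3.5 0 0 0" --pt "-3.5 -3.5 0 0 0" --pt "-3.5 -3.5 0 0 0"

```text
clock: 2.3
eef_pos: [0.4298, -0.1701, 0.4063]
eef_rot: [2.659, -1.669, 0.005]
force: [0.6, -0.2, 0.3]
opening: 1.001
```

```bash
python3 - <<'E'
from h import *
from bench import robot
s=robot.read_state();q,M=pose(s);print(s["clock"],q,M.round(4),s["force"])
print(togo(s,[.53,-.09,.33],73))
E
```

```text
2.3 [ 0.42980034 -0.17009437  0.406271  ] [[ 4.345e-01 -9.007e-01  1.400e-03]
 [-9.006e-01 -4.345e-01 -3.400e-03]
 [ 3.700e-03  2.000e-04 -1.000e+00]] [ 0.64691682 -0.21264029  0.34239024]
[[-2.89, -12.51, 7.61], ('heading', np.float64(-64.24), 'turn', np.float64(42.76))]
```

Request:
apply_moves --pt "-1.0 -4.5 2 0 0" --pt "-1.0 -4.5 2 0 0" --pt "-0.9 -3.5 3 0 0" --pt "0 0 0 0 0"

```text
clock: 2.7
eef_pos: [0.533, -0.0788, 0.3384]
eef_rot: [-2.668, 1.65, -0.015]
force: [-1.8, -0.8, -0.0]
opening: 1.001
```

```bash
python3 - <<'E'
from h import *
from bench import robot
s=robot.read_state();q,M=pose(s);print(s["clock"],q)
c=robot.capture("wrist");np.savez("w1.npz",**c);cv2.imwrite("pics/w1.png",c["img"]);print(c["intrinsics"],c["cam_to_world"].round(4))
for n in ("lamp","lamp_hood","lamp_seat","catch"):
    for r in robot.recognise(n,"wrist")[:2]: print(n,round(r["score"],2),(c["cam_to_world"]@np.r_[r["at"],1])[:3].round(4))
E
```

```text
2.7 [ 0.53295219 -0.07876063  0.33840297]
[[371.64829954   0.         325.31209195]
 [  0.         371.64829954 244.2971133 ]
 [  0.           0.           1.        ]] [[ 0.4472 -0.8596 -0.2472  0.5969]
 [-0.8944 -0.4277 -0.1309 -0.0464]
 [ 0.0068  0.2796 -0.9601  0.4817]
 [ 0.      0.      0.      1.    ]]
lamp 0.94 [ 0.5607 -0.1458  0.0283]
lamp_hood 0.74 [ 0.5664 -0.1446  0.032 ]
lamp_seat 0.69 [ 0.5625 -0.1499  0.0294]
lamp_seat 0.61 [0.4975 0.1912 0.0151]
catch 0.55 [ 0.4754 -0.0687  0.0328]
catch 0.47 [0.5541 0.481  0.0288]
```

View pics/w1.png

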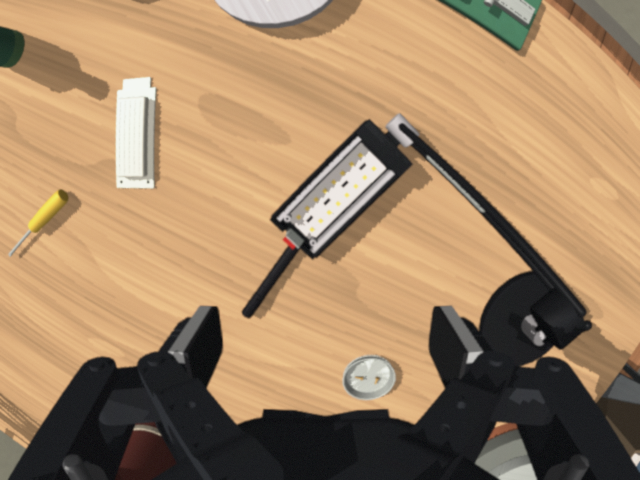

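```bash
cat >> h.py <<'E'
def ray_hit(c,uv,h):
    """fisheye pixel -> world point at height h"""
    K=c["intrinsics"];T=c["cam_to_world"];d=(np.array(uv,float)-K[:2,2]);r=np.hypot(*d);th=r/K[0,0]
    v=np.r_[d/r*np.sin(th),np.cos(th)] if r>0 else np.array([0,0,1.])
    w=T[:3,:3]@v;o=T[:3,3];return o+w*(h-o[2])/w[2]
def proj(c,P):
    K=c["intrinsics"];T=c["cam_to_world"];v=(np.atleast_2d(P)-T[:3,3])@T[:3,:3]
    n=np.hypot(v[:,0],v[:,1]);th=np.arctan2(n,v[:,2]);return v[:,:2]/n[:,None]*(th*K[0,0])[:,None]+K[:2,2]
E
python3 - <<'E'
from h import *
c=np.load("w1.npz");im=c["img"]
cv2.imwrite("pics/w1_lamp.png",cv2.resize(im[110:265,260:420],None,fx=3.8,fy=3.8,interpolation=cv2.INTER_CUBIC))
cv2.imwrite("pics/w1_cover.png",cv2.resize(im[65:200,95:175],None,fx=4.4,fy=4.4,interpolation=cv2.INTER_CUBIC))
E
```

```text
(no output)
```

View pics/w1_lamp.png

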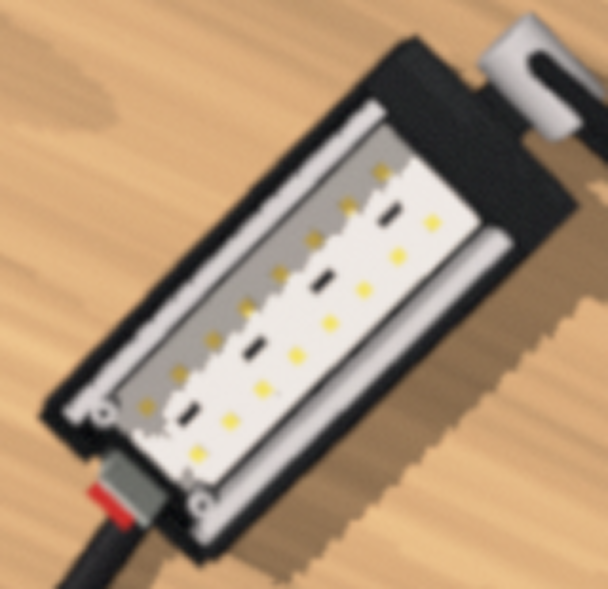

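View pics/w1_cover.png

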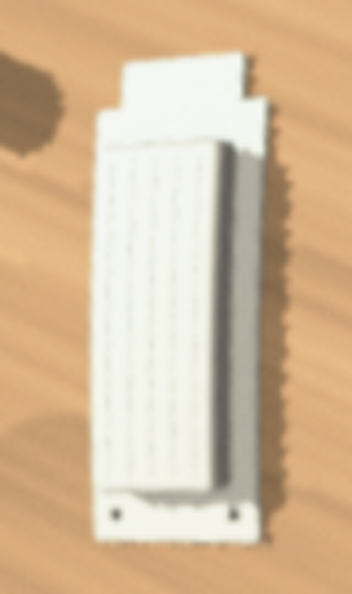

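```bash
python3 - <<'E'
from h import *
c=np.load("w1.npz")
L=lambda p:(p[0]/3.8+260-.4,p[1]/3.8+110-.4)
# (pixel, model xy mm, h)
pts=[((412,38),(92,38),37.5),((578,207),(92,-38),37.5),((44,410),(-84,40),31.5),((205,562),(-84,-40),31.5)]
A=np.array([ray_hit(c,L(p),h/1000)[:2] for p,_,h in pts]);B=np.array([m for _,m,_ in pts])/1000
print(A.round(4), [np.linalg.norm(A[i]-A[j]).round(4) for i,j in((0,1),(2,3),(0,2),(1,3))])
def fit(A,B):
    a=A-A.mean(0);b=B-B.mean(0);th=np.arctan2((b[:,0]*a[:,1]-b[:,1]*a[:,0]).sum(),(a*b).sum())
    Rm=np.array([[np.cos(th),-np.sin(th)],[np.sin(th),np.cos(th)]]);t=A.mean(0)-Rm@B.mean(0);return np.degrees(th),t,((A-t)@Rm-B)*1000
print("lamp",fit(A,B))
C=lambda p:(p[0]/4.4+95-.4,p[1]/4.4+65-.4)
pts=[((125,62),(83,22),3),((243,52),(83,-22),3),((95,541),(-72,31),3),((261,541),(-72,-31),3),((98,112),(68,31),3),((268,98),(68,-31),3),((108,144),(55,23),18),((218,140),(55,-23),18),((98,492),(-55,23),18),((211,488),(-55,-23),18)]
A=np.array([ray_hit(c,C(p),h/1000)[:2] for p,_,h in pts]);B=np.array([m for _,m,_ in pts])/1000
f=fit(A,B);print("cover_center",f[0],f[1],f[2].round(1))
E
```

```text
[[ 0.6421 -0.0836]
 [ 0.6197 -0.1554]
 [ 0.482  -0.0319]
 [ 0.4586 -0.1022]] [np.float64(0.0753), np.float64(0.0741), np.float64(0.1682), np.float64(0.1696)]
lamp (np.float64(-18.05320455677042), array([ 0.54679057, -0.09202631]), array([[-4.03032298, -0.41469461],
       [-3.05807566,  0.31683722],
       [ 3.79073056, -2.90039673],
       [ 3.29766808,  2.99825411]]))
cover_center 22.99898405627252 [0.49505262 0.19461286] [[ 0.5  0.7]
 [ 0.1  0.9]
 [-0.7  1. ]
 [ 0.1 -0.3]
 [-0.2  1.1]
 [-0.3  0. ]
 [ 0.1 -4.6]
 [-1.4  1.3]
 [ 0.3 -2. ]
 [ 1.5  1.8]]
```

```bash
python3 - <<'E'
from h import *
from bench import robot
s=robot.read_state();q,M=pose(s);print(s["clock"],q,M.round(3))
print(togo(s,[.495,.196,.34],23+90))
E
```

```text
2.95 [ 0.53212758 -0.0861639   0.34419133] [[ 0.436 -0.9    0.019]
 [-0.9   -0.436 -0.008]
 [ 0.016 -0.014 -1.   ]]
[[-27.02, -8.95, 0.12], ('heading', np.float64(-64.17), 'turn', np.float64(2.83))]
```

Request:
apply_moves --pt "-4.5 -1.5 1 1 0" --pt "-4.5 -1.5 3 1 0" --pt "-4.5 -1.5 3 1 0" --pt "-4.5 -1.5 3 0 0" --pt "-4.5 -1.5 3 0 0" --pt "-4.5 -1.5 0 0 0" --pt "0 0 0 0 0" --pt "0 0 0 0 0"

```text
clock: 3.75
eef_pos: [0.5192, 0.1772, 0.2237]
eef_rot: [-2.575, 1.776, -0.072]
force: [-0.3, -0.8, 0.9]
opening: 0.999
```

```bash
python3 - <<'E'
from h import *
from bench import robot
s=robot.read_state();q,M=pose(s);print(s["clock"],q,M.round(3))
print(togo(s,[.495,.196,.1],23+90))
c=robot.capture("wrist");np.savez("w2.npz",**c);cv2.imwrite("pics/w2.png",c["img"])
E
```

```text
3.75 [0.51921813 0.17720566 0.22368951] [[ 0.355 -0.934  0.045]
 [-0.934 -0.356 -0.015]
 [ 0.031 -0.037 -0.999]]
[[-2.99, 2.05, 12.22], ('heading', np.float64(-69.21), 'turn', np.float64(-2.21))]
```

View pics/w2.png

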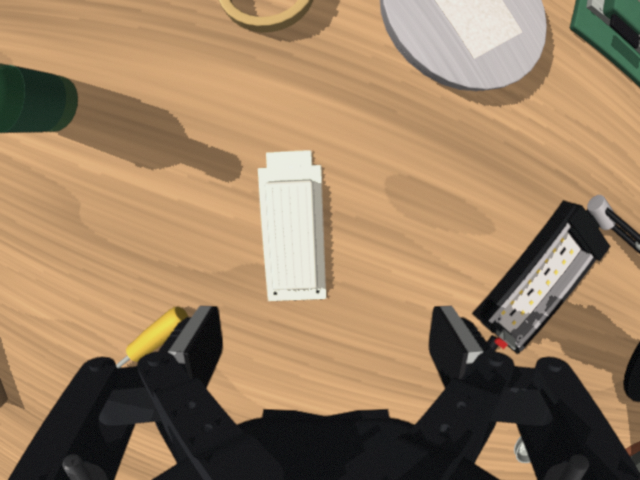

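Request:
apply_moves --pt "-1 0.7 1.5 -0.7 0" --pt "-1 0.7 1.5 -0.7 0" --pt "-1 0.6 1.5 -0.7 0" --pt "0 0 1.5 0 0"

```text
clock: 4.2
eef_pos: [0.4987, 0.1916, 0.1679]
eef_rot: [-2.584, 1.739, -0.09]
force: [-0.4, -0.3, -0.3]
opening: 1.0
```

```bash
cat > st.py <<'E'
from h import *
from bench import robot
import sys
s=robot.read_state();q,M=pose(s);print(s["clock"],q.round(4),M.round(3).tolist(),s["force"].round(2),s["opening"].round(3))
a=[float(x) for x in sys.argv[1:]]
if a: print(togo(s,a[:3],a[3]))
E
python3 st.py .495 .196 .1 113
```

```text
Traceback (most recent call last):
  File "st.py", line 4, in <module>
    s=robot.read_state();q,M=pose(s);print(s["clock"],q.round(4),M.round(3).tolist(),s["force"].round(2),s["opening"].round(3))
                                                                                                         ^^^^^^^^^^^^^^^^^^
AttributeError: 'float' object has no attribute 'round'
```

```bash
sed -i 's/s\["opening"\].round(3)/round(s["opening"],3)/' st.py; python3 st.py .495 .196 .1 113
```

```text
4.2 [0.4987 0.1916 0.1679] [[0.375, -0.925, 0.062], [-0.926, -0.377, -0.011], [0.034, -0.053, -0.998]] [-0.37 -0.26 -0.32] 1.0
[[-0.78, 0.54, 6.75], ('heading', np.float64(-67.94), 'turn', np.float64(-0.94))]
```

Request:
apply_moves --pt "0 0 -3 0 0" --pt "0 0 -3 0 0" --pt "0 0 -3 0 0"

```text
clock: 4.5
eef_pos: [0.4921, 0.1836, 0.2561]
eef_rot: [-2.584, 1.762, -0.084]
force: [0.3, 0.7, 0.1]
opening: 1.004
```

```bash
python3 st.py .495 .196 .1 113
```

```text
4.5 [0.4921 0.1836 0.2561] [[0.364, -0.93, 0.052], [-0.93, -0.366, -0.02], [0.037, -0.041, -0.998]] [0.32 0.67 0.1 ] 1.004
[[-1.63, -0.09, 15.57], ('heading', np.float64(-68.61), 'turn', np.float64(-1.61))]
```

Request:
apply_moves --pt "0 0 0 0 0" --pt "0 0 0 0 0" --pt "0 0 0 0 0"

```text
clock: 4.8
eef_pos: [0.4963, 0.1793, 0.2627]
eef_rot: [-2.566, 1.77, -0.099]
force: [0.2, 0.6, -0.7]
opening: 1.004
```

```bash
python3 st.py .495 .196 .1 113
```

```text
4.8 [0.4963 0.1793 0.2627] [[0.354, -0.933, 0.065], [-0.934, -0.356, -0.017], [0.039, -0.055, -0.998]] [ 0.21  0.59 -0.7 ] 1.004
[[-2.25, 0.42, 16.2], ('heading', np.float64(-69.24), 'turn', np.float64(-2.24))]
```

Request:
apply_moves --pt "0 0 -5 0 0" --pt "0 0 5 0 0" --pt "0 0 -5 0 0" --pt "0 0 5 0 0"

```text
clock: 5.2
eef_pos: [0.482, 0.1711, 0.2674]
eef_rot: [2.563, -1.768, 0.053]
force: [3.2, 0.9, 1.5]
opening: 0.998
```

```bash
python3 st.py .495 .196 .1 113
```

```text
5.2 [0.482  0.1711 0.2674] [[0.355, -0.935, 0.013], [-0.934, -0.355, -0.042], [0.044, 0.003, -0.999]] [3.22 0.9  1.54] 0.998
[[-2.6, -2.15, 16.63], ('heading', np.float64(-69.21), 'turn', np.float64(-2.21))]
```

Request:
apply_moves --pt "0 0 -5 0 0" --pt "0 0 -5 0 0" --pt "0 0 0 0 0"

```text
clock: 5.5
eef_pos: [0.4635, 0.1646, 0.3395]
eef_rot: [2.511, -1.73, -0.009]
force: [0.1, 0.7, -0.3]
opening: 1.0
```

```bash
python3 st.py .495 .196 .1 113
```

```text
5.5 [0.4635 0.1646 0.3395] [[0.357, -0.932, -0.057], [-0.933, -0.353, -0.072], [0.047, 0.079, -0.996]] [ 0.07  0.69 -0.3 ] 1.0
[[-2.93, -5.94, 23.44], ('heading', np.float64(-69.03), 'turn', np.float64(-2.03))]
```

Request:
apply_moves --pt "-0.5 -0.5 1 0 0" --pt "-0.7 -0.7 2 0 0" --pt "-0.7 -0.7 3 0 0" --pt "-0.5 -0.5 3 0 0" --pt "-0.5 -0.5 2 0 0" --pt "0 0 1 0 0"

```text
clock: 6.1
eef_pos: [0.4728, 0.1927, 0.2047]
eef_rot: [2.505, -1.732, -0.013]
force: [-0.3, 0.4, -0.1]
opening: 1.001
```

```bash
python3 st.py .495 .196 .1 113
```

```text
6.1 [0.4728 0.1927 0.2047] [[0.354, -0.933, -0.062], [-0.934, -0.35, -0.074], [0.047, 0.084, -0.995]] [-0.28  0.37 -0.08] 1.001
[[-0.01, -3.07, 10.26], ('heading', np.float64(-69.22), 'turn', np.float64(-2.22))]
```

Request:
apply_moves --pt "0 -2 5 -2 0" --pt "0 -1 1 0 0" --pt "0 0 0 0 0"

```text
clock: 6.4
eef_pos: [0.4946, 0.1978, 0.1449]
eef_rot: [2.531, -1.686, -0.02]
force: [-0.1, -0.0, 0.1]
opening: 1.003
```

```bash
python3 st.py .495 .196 .1 113
```

```text
6.4 [0.4946 0.1978 0.1449] [[0.387, -0.92, -0.066], [-0.921, -0.382, -0.076], [0.045, 0.09, -0.995]] [-0.11 -0.    0.11] 1.003
[[-0.02, -0.37, 4.48], ('heading', np.float64(-67.22), 'turn', np.float64(-0.22))]
```

Request:
apply_moves --pt "0 0 4 0 0" --pt "0 0 -4 0 0" --pt "0 0 4 0 0" --pt "0 0 -4 0 0" --pt "0 0 0 0 0"

```text
clock: 6.9
eef_pos: [0.4912, 0.197, 0.1311]
eef_rot: [2.503, -1.673, -0.06]
force: [0.6, 1.6, 1.7]
opening: 0.996
```

```bash
python3 st.py .495 .196 .1 113
```

```text
6.9 [0.4912 0.197  0.1311] [[0.384, -0.917, -0.105], [-0.922, -0.377, -0.086], [0.04, 0.13, -0.991]] [0.6  1.61 1.67] 0.996
[[0.12, -0.72, 3.05], ('heading', np.float64(-67.37), 'turn', np.float64(-0.37))]
```

Request:
apply_moves --pt "0 -3 0 0 0" --pt "0 3 0 0 0" --pt "0 0 0 0 0"

```text
clock: 7.2
eef_pos: [0.4904, 0.1967, 0.132]
eef_rot: [2.498, -1.674, -0.064]
force: [-1.0, 0.0, -1.2]
opening: 1.001
```

```bash
python3 st.py .495 .196 .1 113
```

```text
7.2 [0.4904 0.1967 0.132 ] [[0.382, -0.918, -0.11], [-0.923, -0.374, -0.087], [0.039, 0.135, -0.99]] [-0.96  0.05 -1.21] 1.001
[[0.12, -0.82, 3.13], ('heading', np.float64(-67.51), 'turn', np.float64(-0.51))]
```

Request:
apply_moves --pt "0 3 0 0 0" --pt "0 -3 0 0 0" --pt "0 0 0 0 0"

```text
clock: 7.5
eef_pos: [0.4815, 0.1926, 0.1349]
eef_rot: [2.49, -1.667, -0.069]
force: [0.3, 0.1, 0.1]
opening: 1.002
```

```bash
python3 st.py .495 .196 .1 113
```

```text
7.5 [0.4815 0.1926 0.1349] [[0.384, -0.916, -0.118], [-0.923, -0.374, -0.094], [0.042, 0.145, -0.989]] [0.32 0.09 0.13] 1.002
[[0.06, -1.87, 3.26], ('heading', np.float64(-67.43), 'turn', np.float64(-0.43))]
```

Request:
apply_moves --pt "0 0 -1 0 0" --pt "0 -0.5 -2 0 0" --pt "0 -0.5 -3 0 0" --pt "0 -0.5 -3 0 0" --pt "0 0 -3 0 0" --pt "0 0 -2 0 0" --pt "0 0 -1 0 0" --pt "0 0 0 0 0"

```text
clock: 8.3
eef_pos: [0.5181, 0.216, 0.3076]
eef_rot: [2.512, -1.688, -0.044]
force: [0.7, -0.1, -0.4]
opening: 0.999
```

```bash
python3 st.py .495 .196 .1 113
```

```text
8.3 [0.5181 0.216  0.3076] [[0.38, -0.921, -0.088], [-0.924, -0.373, -0.079], [0.04, 0.111, -0.993]] [ 0.72 -0.08 -0.45] 0.999
[[0.14, 0.56, 20.98], ('heading', np.float64(-67.68), 'turn', np.float64(-0.68))]
```

Request:
apply_moves --pt "0 0 5 0 0" --pt "0 0 5 0 0" --pt "0 0 0 0 0"

```text
clock: 8.6
eef_pos: [0.5104, 0.2087, 0.2089]
eef_rot: [2.517, -1.693, -0.038]
force: [-1.5, 0.1, 0.3]
opening: 0.999
```

```bash
python3 st.py .495 .196 .1 113
```

```text
8.6 [0.5104 0.2087 0.2089] [[0.379, -0.922, -0.081], [-0.925, -0.373, -0.076], [0.04, 0.103, -0.994]] [-1.48  0.1   0.29] 0.999
[[0.16, 0.77, 11.04], ('heading', np.float64(-67.72), 'turn', np.float64(-0.72))]
```

Request:
apply_moves --pt "0 0 1 -0.7 0" --pt "0 0.1 2 0 0" --pt "0 0.2 3 0 0" --pt "0 0.2 3 0 0" --pt "0 0.1 2.5 0 0" --pt "0 0 2 0 0" --pt "0 0 1.5 0 0" --pt "0 0 1 0 0"

```text
clock: 9.4
eef_pos: [0.5052, 0.2014, 0.057]
eef_rot: [2.551, -1.689, -0.017]
force: [0.3, -0.1, 0.2]
opening: 0.998
```

```bash
python3 st.py .495 .196 .01 113;  python3 - <<'E'
from h import *
from bench import robot
c=robot.capture("wrist");np.savez("w3.npz",**c);cv2.imwrite("pics/w3.png",c["img"])
E
```

```text
9.4 [0.5052 0.2014 0.057 ] [[0.392, -0.919, -0.055], [-0.919, -0.388, -0.063], [0.036, 0.075, -0.997]] [ 0.35 -0.06  0.24] 0.998
[[-0.08, 0.79, 4.78], ('heading', np.float64(-66.93), 'turn', np.float64(0.07))]
```

View pics/w3.png

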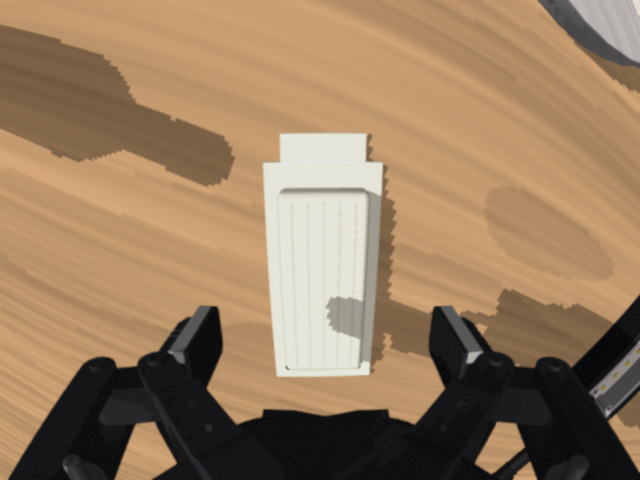

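```bash
cat >> h.py <<'E'
def fit(A,B):
    a=A-A.mean(0);b=B-B.mean(0);th=np.arctan2((b[:,0]*a[:,1]-b[:,1]*a[:,0]).sum(),(a*b).sum())
    Rm=np.array([[np.cos(th),-np.sin(th)],[np.sin(th),np.cos(th)]]);t=A.mean(0)-Rm@B.mean(0);return np.degrees(th).round(2),t.round(4),(((A-t)@Rm-B)*1000).round(1)
E
python3 - <<'E'
from h import *
from bench import robot
c=np.load("w3.npz")
pts=[((281,134),(83,22),3),((367,134),(83,-22),3),((264,163),(68,31),3),((383,164),(68,-31),3),((278,376),(-72,31),3),((371,374),(-72,-31),3),((282,190),(55,23),18),((366,190),(55,-23),18)]
A=np.array([ray_hit(c,p,h/1000)[:2] for p,_,h in pts]);B=np.array([m for _,m,_ in pts])/1000
f=fit(A,B);print(f)
s=robot.read_state()
print(togo(s,[*f[1],.01],f[0]+90))
E
```

```text
(np.float64(23.15), array([0.4947, 0.1947]), array([[-0.5, -0.3],
       [-0.7, -0.1],
       [-0.3, -0.1],
       [-1.3,  0.1],
       [ 0.2,  0.1],
       [ 0. , -0.5],
       [ 1.4, -2.2],
       [ 1.1,  3. ]]))
[[0.03, 0.78, 4.66], ('heading', np.float64(-66.93), 'turn', np.float64(-0.08))]
```

Request:
apply_moves --pt "0 0.2 1 0 0" --pt "0 0.2 1.2 0 0" --pt "0 0.2 1.2 0 0" --pt "0 0.2 0.8 0 0" --pt "0 0 0.4 0 0"

```text
clock: 9.95
eef_pos: [0.4988, 0.1973, 0.0123]
eef_rot: [2.557, -1.693, -0.01]
force: [-0.4, -0.5, 0.4]
opening: 1.006
```

```bash
python3 st.py .4947 .1947 .006 113.1
```

```text
9.95 [0.4988 0.1973 0.0123] [[0.392, -0.919, -0.047], [-0.919, -0.389, -0.059], [0.036, 0.066, -0.997]] [-0.43 -0.49  0.44] 1.006
[[0.06, 0.44, 0.66], ('heading', np.float64(-66.94), 'turn', np.float64(-0.04))]
```

Request:
apply_moves --pt "0 0.3 0.3 0 0.2" --pt "0 0.2 0.2 0 0.38" --pt "0 0 0 0 0.4" --pt "0 0 0 0 0.4" --squeeze 25

```text
clock: 10.35
eef_pos: [0.4946, 0.1955, 0.0081]
eef_rot: [2.559, -1.694, -0.008]
force: [-0.1, 0.4, 0.7]
opening: 0.601
```

```bash
python3 st.py .4947 .1947 .006 113.1;python3 - <<'E'
from h import *
from bench import robot
c=robot.capture("wrist");np.savez("w4.npz",**c);cv2.imwrite("pics/w4.png",c["img"][200:440,150:500].repeat(2,0).repeat(2,1))
E
```

```text
10.35 [0.4946 0.1955 0.0081] [[0.392, -0.919, -0.045], [-0.919, -0.389, -0.058], [0.036, 0.064, -0.997]] [-0.08  0.44  0.67] 0.601
[[0.07, 0.0, 0.21], ('heading', np.float64(-66.93), 'turn', np.float64(-0.03))]
```

View pics/w4.png

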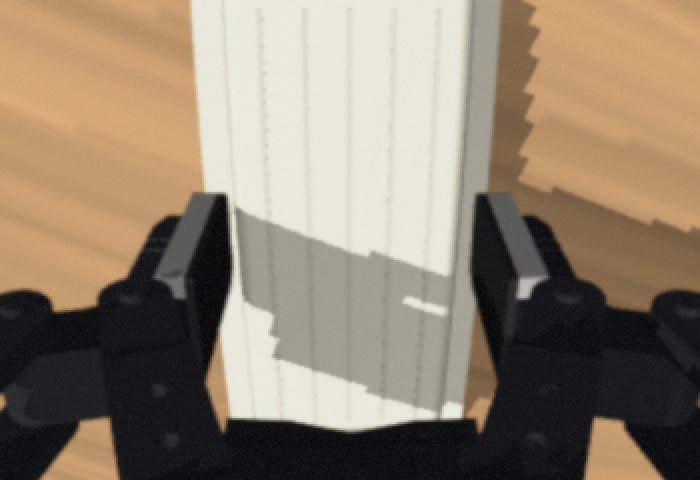

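Request:
apply_moves --pt "0 0 0.3 0 0.4" --pt "0 0 0.2 0 0.4" --pt "0 0 0 0 0.4"

```text
clock: 10.7
eef_pos: [0.4949, 0.1954, 0.0033]
eef_rot: [2.56, -1.695, -0.007]
force: [-0.5, 0.3, 0.2]
opening: 0.597
```

Request:
apply_moves --pt "0 0 0.2 0 0.4" --pt "0 0 0.1 0 0.4" --pt "0 0 0 0 0.6" --pt "0 0 0 0 0.6" --pt "0 0 0 0 0.6"

```text
clock: 11.2
eef_pos: [0.4953, 0.1966, 0.0021]
eef_rot: [2.563, -1.695, -0.006]
force: [-0.4, 0.5, -0.7]
opening: 0.53
```

```bash
python3 st.py .4947 .1947 .006 113.1
```

```text
11.2 [0.4953 0.1966 0.0021] [[0.392, -0.919, -0.041], [-0.919, -0.39, -0.055], [0.035, 0.06, -0.998]] [-0.39  0.5  -0.66] 0.53
[[0.16, 0.15, -0.38], ('heading', np.float64(-66.89), 'turn', np.float64(0.01))]
```

Request:
apply_moves --pt "0 0 -0.5 0 0.6" --pt "0 0 -1 0 0.6" --pt "0 0 -2 0 0.6" --pt "0 0 -2.5 0 0.6" --pt "0 0 -2.5 0 0.6" --pt "0 0 -2 0 0.6" --pt "0 0 -1 0 0.6" --pt "0 0 -0.5 0 0.6" --squeeze 35

```text
clock: 12.0
eef_pos: [0.4991, 0.202, 0.1272]
eef_rot: [2.558, -1.693, -0.009]
force: [0.2, 0.1, -0.9]
opening: 0.529
```

```bash
python3 st.py .5468 -.092 .14 -108.05;python3 - <<'E'
from h import *
from bench import robot
c=robot.capture("side");cv2.imwrite("pics/s5.png",c["img"][200:400,230:480].repeat(3,0).repeat(3,1))
E
```

```text
12.0 [0.4991 0.202  0.1272] [[0.392, -0.919, -0.046], [-0.919, -0.389, -0.058], [0.036, 0.065, -0.997]] [ 0.24  0.14 -0.88] 0.529
[[28.95, 7.13, 0.22], ('heading', np.float64(-66.93), 'turn', np.float64(41.12))]
```

View pics/s5.png

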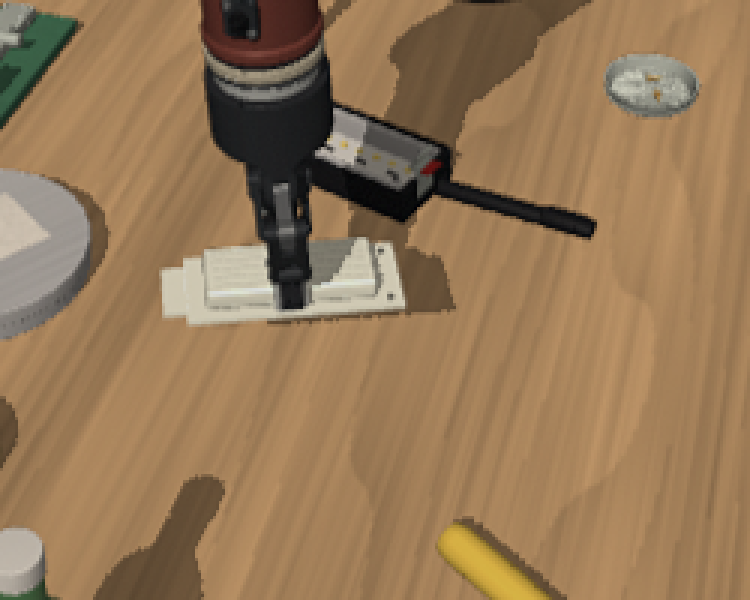

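Request:
apply_moves --pt "0 0 0 3 0.6" --pt "0 0 0 6 0.6" --pt "0 0 0 8 0.6" --pt "0 0 0 8 0.6" --pt "0 0 0 8 0.6" --pt "0 0 0 5 0.6" --pt "0 0 0 2 0.6"

```text
clock: 12.75
eef_pos: [0.4949, 0.1993, 0.1213]
eef_rot: [1.782, -2.484, 0.028]
force: [-0.4, 0.5, -1.7]
opening: 0.528
```

```bash
python3 st.py .5259 -.0852 .14 -108.05
```

```text
12.75 [0.4949 0.1993 0.1213] [[-0.318, -0.946, -0.058], [-0.945, 0.321, -0.064], [0.079, 0.034, -0.996]] [-0.44  0.5  -1.66] 0.528
[[26.04, -12.02, -0.22], ('heading', np.float64(-108.61), 'turn', np.float64(-0.56))]
```

Request:
apply_moves --pt "1 -0.5 0 0 0.6" --pt "2.5 -1 -0.5 0 0.6" --pt "4 -2 -0.5 0 0.6" --pt "4.5 -2.2 0 0 0.6" --pt "4.5 -2.2 0 0 0.6" --pt "4 -2 0 0 0.6" --pt "2.5 -1 0 0 0.6" --pt "1 -0.5 0 0 0.6"

```text
clock: 13.55
eef_pos: [0.5249, -0.0757, 0.1408]
eef_rot: [1.789, -2.463, 0.021]
force: [0.4, 1.2, -0.9]
opening: 0.526
```

```bash
python3 st.py .5259 -.0852 .14 -108.05
```

```text
13.55 [ 0.5249 -0.0757  0.1408] [[-0.306, -0.949, -0.07], [-0.948, 0.311, -0.069], [0.087, 0.046, -0.995]] [ 0.41  1.18 -0.87] 0.526
[[0.87, -0.4, 0.14], ('heading', np.float64(-107.88), 'turn', np.float64(0.17))]
```

Request:
apply_moves --pt "0 0 -1 0 0.6" --pt "0 0 -2 0 0.6" --pt "0 0 -3 0 0.6" --pt "0 0 -3 0 0.6" --pt "0 0 -3 0 0.6" --pt "0 0 -2 0 0.6" --pt "0 0 -1 0 0.6" --pt "0 0 0 0 0.6"

```text
clock: 14.35
eef_pos: [0.5335, -0.0512, 0.2961]
eef_rot: [1.816, -2.443, 0.004]
force: [0.3, -0.2, -1.6]
opening: 0.525
```

```bash
python3 st.py .5259 -.0852 .14 -108.05
```

```text
14.35 [ 0.5335 -0.0512  0.2961] [[-0.285, -0.955, -0.077], [-0.955, 0.29, -0.06], [0.08, 0.056, -0.995]] [ 0.27 -0.18 -1.56] 0.525
[[2.22, -1.14, 15.8], ('heading', np.float64(-106.61), 'turn', np.float64(1.44))]
```

Request:
apply_moves --pt "0 0 1 0 0.6" --pt "0 0 2 0 0.6" --pt "0 0 3 0 0.6" --pt "0 0 3 0 0.6" --pt "0 0 2.5 0 0.6" --pt "0 0 2 0 0.6" --pt "0 0 1.5 0 0.6" --pt "0 0 1 0 0.6"

```text
clock: 15.15
eef_pos: [0.51, -0.0568, 0.1188]
eef_rot: [1.816, -2.423, -0.019]
force: [-0.4, 0.1, -1.4]
opening: 0.533
```

```bash
python3 st.py .5259 -.0852 .14 -108.05
```

```text
15.15 [ 0.51   -0.0568  0.1188] [[-0.277, -0.956, -0.098], [-0.957, 0.283, -0.058], [0.083, 0.078, -0.994]] [-0.42  0.06 -1.37] 0.533
[[2.46, -2.15, -2.1], ('heading', np.float64(-106.12), 'turn', np.float64(1.93))]
```

Request:
apply_moves --pt "2.5 -1 -1 1 0.6" --pt "0 0 0 0 0.6" --pt "0 0 0 0 0.6"

```text
clock: 15.45
eef_pos: [0.5091, -0.0822, 0.1245]
eef_rot: [1.792, -2.43, -0.031]
force: [1.1, 0.3, -0.9]
opening: 0.525
```

```bash
python3 st.py .5259 -.0852 .14 -108.05
```

```text
15.45 [ 0.5091 -0.0822  0.1245] [[-0.291, -0.95, -0.11], [-0.953, 0.298, -0.056], [0.086, 0.089, -0.992]] [ 1.09  0.28 -0.92] 0.525
[[-0.06, -1.55, -1.71], ('heading', np.float64(-106.97), 'turn', np.float64(1.08))]
```

```bash
python3 - <<'E'
from h import *
from bench import robot
c=robot.capture("wrist");np.savez("w6.npz",**c);cv2.imwrite("pics/w6.png",c["img"])
c=robot.capture("side");np.savez("s6.npz",**c);cv2.imwrite("pics/s6.png",c["img"][170:330,270:450].repeat(4,0).repeat(4,1)[:600])
E
```

```text
(no output)
```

View pics/w6.png

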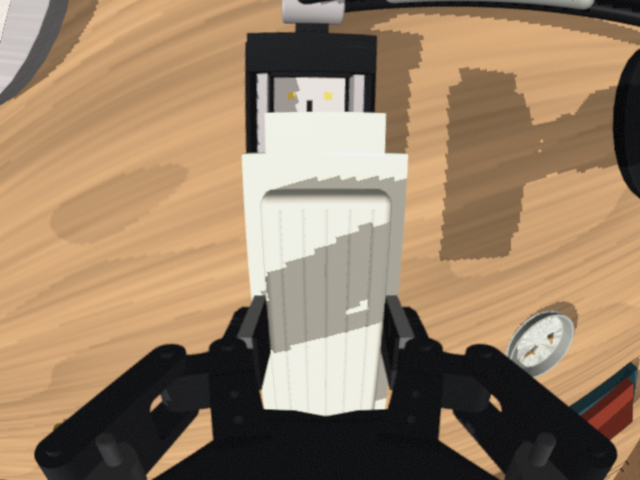

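View pics/s6.png

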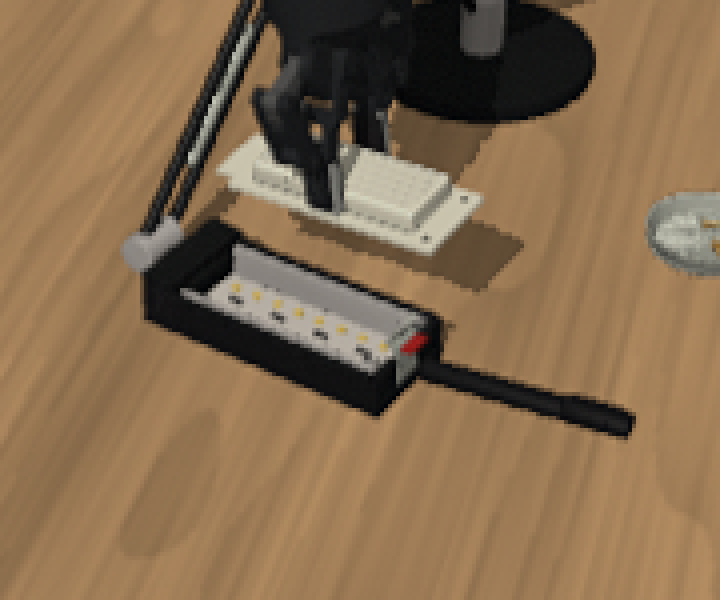

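```bash
cat >> h.py <<'E'
LT=np.array([.5468,-.092]);LH=-18.05
# cover (cover_center-axes; origin underside below cc) in tool at pick
Mp=R.from_rotvec([2.563,-1.695,-.006]).as_matrix();qp=np.array([.4953,.1966,.0021])
a=np.radians(23.1);Rc=np.array([[np.cos(a),-np.sin(a),0],[np.sin(a),np.cos(a),0],[0,0,1]])
cc=np.array([.4947,.1947,0.]); cc=cc+Rc[:,1]*(Rc[:,1]@(qp-cc)) # centred between jaws
TCR=Mp.T@Rc;TCt=Mp.T@(cc-qp)
def cover_pts(s,P):
    q,M=pose(s);return (np.atleast_2d(P)/1000)@(M@TCR).T+M@TCt+q
def tolamp(P,LT=None,LH=None):
    import h
    LT=h.LT if LT is None else LT;a=np.radians(h.LH if LH is None else LH);P=np.atleast_2d(P);d=P[:,:2]-LT
    return np.c_[d[:,0]*np.cos(a)+d[:,1]*np.sin(a),-d[:,0]*np.sin(a)+d[:,1]*np.cos(a),P[:,2]]*1000
CP=np.array([[83,22,3],[83,-22,3],[68,31,3],[68,-31,3],[83,0,1.5],[-72,0,0],[55,23,18],[55,-23,18]])
E
python3 - <<'E'
from h import *
from bench import robot
s=robot.read_state();c=np.load("w6.npz")
W=cover_pts(s,CP);print(tolamp(W).round(1));print(proj(c,W).round(1))
for uv,h in (((247,34),37.5),((377,37),37.5),((250,73),37.5),((376,73),37.5),((257,75),31.5),((366,76),31.5)): print(uv,tolamp(ray_hit(c,uv,h/1000)).round(1))
c1=np.load("w1.npz")
L=lambda p:(p[0]/3.8+260-.4,p[1]/3.8+110-.4)
for p,h in (((412,38),37.5),((578,207),37.5),((378,103),37.5),((510,240),37.5),((105,413),28),((202,503),28),((90,490),45),((130,525),45)): print(p,tolamp(ray_hit(c1,L(p),h/1000)).round(1))
E
```

```text
[[  43.1   20.4  122.5]
 [  43.9  -23.5  124.8]
 [  28.    29.2  122.4]
 [  29.   -32.7  125.6]
 [  43.5   -1.6  122.1]
 [-111.5   -4.2  125. ]
 [  15.5   21.8  138.2]
 [  16.3  -24.1  140.6]]
[[263.9 113.2]
 [385.2 113.3]
 [240.9 154.6]
 [407.7 154.1]
 [324.8 112.1]
 [324.5 424.3]
 [257.8 197.3]
 [393.9 196.4]]
(247, 34) [[88.9 37.1 37.5]]
(377, 37) [[ 88.7 -38.7  37.5]]
(250, 73) [[65.1 35.  37.5]]
(376, 73) [[ 66.3 -38.7  37.5]]
(257, 75) [[64.3 31.5 31.5]]
(366, 76) [[ 64.6 -33.8  31.5]]
(412, 38) [[88.  37.6 37.5]]
(578, 207) [[ 88.9 -37.7  37.5]]
(378, 103) [[65.8 30.4 37.5]]
(510, 240) [[ 65.5 -30.   37.5]]
(105, 413) [[-67.7  21.7  28. ]]
(202, 503) [[-67.4 -22.6  28. ]]
(90, 490) [[-85.8   9.2  45. ]]
(130, 525) [[-85.3  -8.1  45. ]]
```

Request:
apply_moves --pt "0 -0.7 0.5 0.5 0.6" --pt "-0.1 -0.8 1 0.5 0.6" --pt "-0.2 -0.6 1.2 0 0.6" --pt "-0.1 -0.4 1.2 0 0.6" --pt "-0.1 -0.2 0.8 0 0.6" --pt "0 0 0.4 0 0.6"

```text
clock: 16.15
eef_pos: [0.5338, -0.0879, 0.0663]
eef_rot: [1.773, -2.446, -0.027]
force: [0.2, -0.9, 0.2]
opening: 0.527
```

```bash
sed -i 's/^LT=.*/LT=np.array([.5452,-.0920]);LH=-18.05/' h.py; cat > lc.py <<'E'
from h import *
from bench import robot
s=robot.read_state();q,M=pose(s);print(s["clock"],q.round(4),"toolz",M[:,2].round(3),"toolx_z",M[2,0].round(3),s["force"].round(2),round(s["opening"],3))
W=cover_pts(s,CP);L=tolamp(W);print("tip",L[4].round(1),"heel",L[5].round(1),"roll mm/44",(L[0,2]-L[1,2]).round(1),"TCP lamp",tolamp(q).round(1))
a=np.radians(LH);ax=np.array([np.cos(a),np.sin(a),0]);ay=np.array([-np.sin(a),np.cos(a),0])
print("1cm lamp x,y,z in tool:",(M.T@ax).round(2),(M.T@ay).round(2),M[2].round(2))
E
python3 lc.py
```

```text
16.15 [ 0.5338 -0.0879  0.0663] toolz [-0.108 -0.056 -0.993] toolx_z 0.087 [ 0.22 -0.9   0.15] 0.527
tip [69.6  0.4 63.6] heel [-85.4   0.3  66.1] roll mm/44 -2.3 TCP lamp [[-12.1   0.4  66.3]]
1cm lamp x,y,z in tool: [ 0.   -1.   -0.09] [-1.    0.   -0.09] [ 0.09  0.09 -0.99]
```

Request:
apply_moves --pt "0 0.3 0.3 0 0.6" --pt "-0.1 0.2 0.5 0 0.6" --pt "0 0 0.4 0 0.6" --pt "0 0 0.2 0 0.6"

```text
clock: 16.55
eef_pos: [0.5264, -0.0858, 0.0512]
eef_rot: [1.773, -2.444, -0.029]
force: [-0.7, 0.1, -0.9]
opening: 0.524
```

```bash
python3 lc.py;  python3 - <<'E'
from h import *
from bench import robot
c=robot.capture("wrist");np.savez("w7.npz",**c);cv2.imwrite("pics/w7.png",c["img"])
E
```

```text
16.55 [ 0.5264 -0.0858  0.0512] toolz [-0.11  -0.056 -0.992] toolx_z 0.087 [-0.66  0.1  -0.89] 0.524
tip [61.9  0.1 48.4] heel [-93.1  -0.   51.1] roll mm/44 -2.3 TCP lamp [[-19.8   0.1  51.2]]
1cm lamp x,y,z in tool: [ 0.   -1.   -0.09] [-1.    0.   -0.09] [ 0.09  0.09 -0.99]
```

View pics/w7.png

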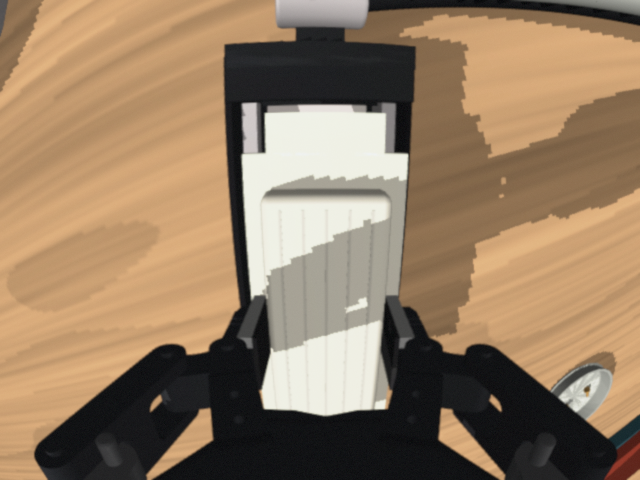

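```bash
python3 - <<'E'
from h import *
c=np.load("w7.npz")
for uv,h in (((225,46),37.5),((415,48),37.5),((231,102),37.5),((413,102),37.5),((242,104),31.5),((397,104),31.5),((236,250),31.5),((403,250),31.5)): print(uv,tolamp(ray_hit(c,uv,h/1000)).round(1))
E
```

```text
(225, 46) [[90.3 37.4 37.5]]
(415, 48) [[ 90.4 -37.9  37.5]]
(231, 102) [[67.4 35.4 37.5]]
(413, 102) [[ 67.6 -37.6  37.5]]
(242, 104) [[66.4 31.8 31.5]]
(397, 104) [[ 66.4 -32.5  31.5]]
(236, 250) [[ 2.4 38.  31.5]]
(403, 250) [[ -0.1 -39.1  31.5]]
```

Request:
apply_moves --pt "0 -0.2 0.2 0 0.6" --pt "0 -0.1 0.3 0 0.6" --pt "0 0 0.3 0 0.6" --squeeze 22

```text
clock: 16.9
eef_pos: [0.5296, -0.0871, 0.0439]
eef_rot: [1.773, -2.446, -0.027]
force: [1.0, 0.7, 4.5]
opening: 0.524
```

```bash
python3 lc.py
```

```text
16.9 [ 0.5296 -0.0871  0.0439] toolz [-0.107 -0.056 -0.993] toolx_z 0.086 [0.99 0.75 4.48] 0.524
tip [65.3 -0.2 41.2] heel [-89.7  -0.3  43.7] roll mm/44 -2.3 TCP lamp [[-16.4  -0.2  43.9]]
1cm lamp x,y,z in tool: [ 0.   -1.   -0.08] [-1.    0.   -0.09] [ 0.09  0.08 -0.99]
```

Request:
apply_moves --pt "0 0 0.3 0 0.6" --pt "0 0 0.3 0 0.6" --pt "0 0 0.3 0 0.6"

```text
clock: 17.2
eef_pos: [0.5304, -0.0876, 0.0396]
eef_rot: [1.774, -2.449, -0.024]
force: [-4.6, 2.2, 31.3]
opening: 0.524
```

```bash
python3 lc.py;  python3 - <<'E'
from h import *
from bench import robot
c=robot.capture("wrist");np.savez("w8.npz",**c);cv2.imwrite("pics/w8.png",c["img"])
c=robot.capture("side");np.savez("s8.npz",**c);cv2.imwrite("pics/s8.png",cv2.resize(c["img"][190:300,280:410],None,fx=5,fy=5,interpolation=cv2.INTER_CUBIC))
E
```

```text
17.2 [ 0.5304 -0.0876  0.0396] toolz [-0.105 -0.056 -0.993] toolx_z 0.086 [-4.6   2.19 31.35] 0.524
tip [66.3 -0.4 37.2] heel [-88.7  -0.4  39.2] roll mm/44 -2.3 TCP lamp [[-15.4  -0.3  39.6]]
1cm lamp x,y,z in tool: [ 0.   -1.   -0.08] [-1.    0.01 -0.09] [ 0.09  0.08 -0.99]
```

View pics/w8.png

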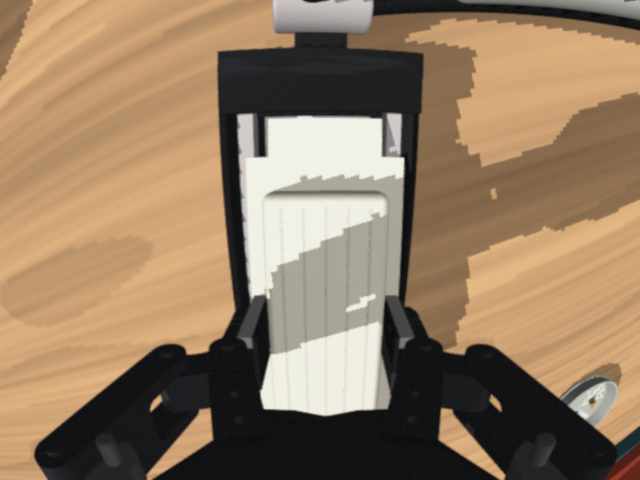

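View pics/s8.png

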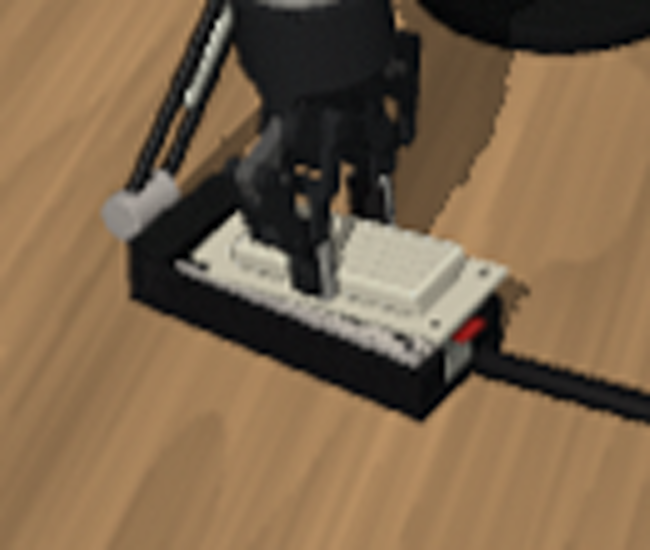

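Request:
apply_moves --pt "0 0.2 -0.1 0 0.6" --pt "0 0 0 0 0.6"

```text
clock: 17.5
eef_pos: [0.5296, -0.0871, 0.0422]
eef_rot: [1.776, -2.451, -0.02]
force: [0.2, -0.3, -0.2]
opening: 0.528
```

```bash
python3 lc.py
```

```text
17.5 [ 0.5296 -0.0871  0.0422] toolz [-0.101 -0.057 -0.993] toolx_z 0.085 [ 0.2  -0.32 -0.21] 0.528
tip [65.3 -0.2 40. ] heel [-89.7  -0.3  41.4] roll mm/44 -2.2 TCP lamp [[-16.3  -0.2  42.2]]
1cm lamp x,y,z in tool: [ 0.   -1.   -0.08] [-1.    0.01 -0.09] [ 0.09  0.08 -0.99]
```

Request:
apply_moves --pt "0 0.2 0 0 0.6" --pt "0 0 0.1 0 0.35" --pt "0 0 0 0 0.35" --pt "0 0 0 0 0.35"

```text
clock: 17.9
eef_pos: [0.5271, -0.0867, 0.0396]
eef_rot: [1.775, -2.45, -0.021]
force: [0.9, 0.6, 1.6]
opening: 0.651
```

```bash
python3 lc.py;  python3 - <<'E'
from h import *
from bench import robot
c=robot.capture("wrist");np.savez("w9.npz",**c);cv2.imwrite("pics/w9.png",c["img"])
c=robot.capture("side");np.savez("s9.npz",**c);cv2.imwrite("pics/s9.png",cv2.resize(c["img"][190:300,280:410],None,fx=5,fy=5,interpolation=cv2.INTER_CUBIC))
E
```

```text
17.9 [ 0.5271 -0.0867  0.0396] toolz [-0.102 -0.057 -0.993] toolx_z 0.086 [0.92 0.58 1.56] 0.651
tip [62.9 -0.6 37.4] heel [-92.1  -0.7  38.9] roll mm/44 -2.3 TCP lamp [[-18.8  -0.6  39.6]]
1cm lamp x,y,z in tool: [ 0.   -1.   -0.08] [-1.    0.01 -0.09] [ 0.09  0.08 -0.99]
```

View pics/w9.png

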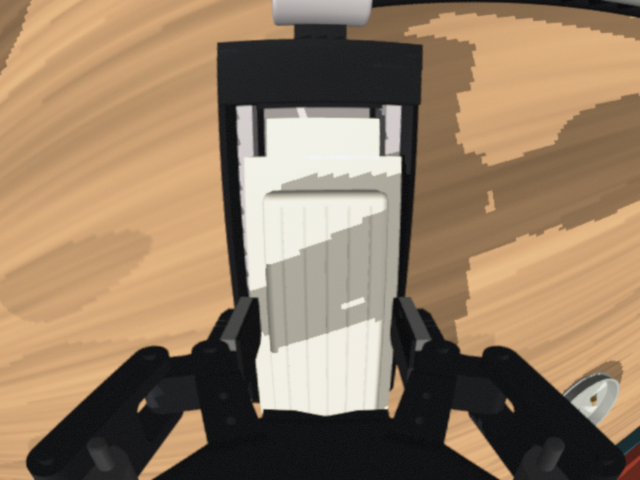

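View pics/s9.png

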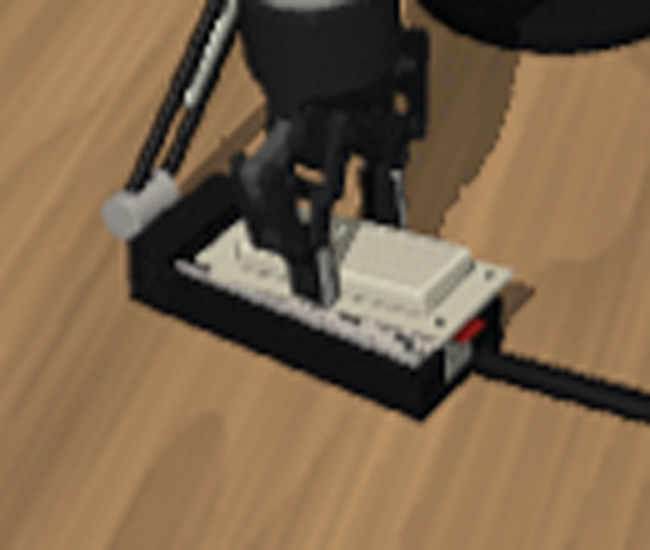

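```bash
cat >> h.py <<'E'
from scipy.optimize import least_squares
CF=np.array([[83,22,3],[83,-22,3],[68,31,3],[68,-31,3],[55,23,18],[55,-23,18.]])
def lamp2w(P):
    a=np.radians(LH);return np.c_[LT[0]+P[:,0]*np.cos(a)-P[:,1]*np.sin(a),LT[1]+P[:,0]*np.sin(a)+P[:,1]*np.cos(a),P[:,2]]
def coverfit(c,uv,pts=CF,roll=True,x0=(-20,0,35,5,0,0)):
    """returns x,y,z(mm, underside below cc) tilt(heel up deg) yaw roll in lamp frame"""
    def W(p):
        Rm=R.from_euler("ZYX",[p[4],p[3],p[5]],degrees=True).as_matrix()
        return lamp2w((pts@Rm.T+p[:3])/1000)
    def f(p): 
        p=p.copy()
        if not roll:p[5]=0
        return (proj(c,W(p))-uv).ravel()
    r=least_squares(f,x0);p=r.x
    Rm=R.from_euler("ZYX",[p[4],p[3],p[5]],degrees=True).as_matrix()
    return p.round(1),"tip",(Rm@[83,0,1.5]+p[:3]).round(1),"heel",(Rm@[-72,0,0]+p[:3]).round(1),"rms",np.sqrt((r.fun**2).mean()).round(2)
E
python3 - <<'E'
from h import *
uv=np.array([[266,118],[380,118],[245,157],[401,157],[262,197],[388,197.]])
c=np.load("w9.npz")
for roll in(True,False):print(coverfit(c,uv,roll=roll))
# validation against the held pose in w7
uv=np.array([[265,113],[385,113],[242,154],[408,154],[258,197],[392,197.]])
print(coverfit(np.load("w7.npz"),uv,x0=(-20,0,50,1,0,0)))
E
```

```text
(array([-21.6,  -1.3,  27.7,   0.1,  -0.2,  -1.9]), 'tip', array([61.4, -1.6, 29. ]), 'heel', array([-93.6,  -1. ,  27.8]), 'rms', np.float64(0.33))
(array([-21.6,  -0.7,  28. ,   0.1,  -0.6,   0. ]), 'tip', array([61.4, -1.6, 29.3]), 'heel', array([-93.6,   0.2,  28.1]), 'rms', np.float64(0.53))
(array([-20.4,  -1.1,  46.3,  -0.3,   0.2,  -4.9]), 'tip', array([62.6, -0.7, 48.3]), 'heel', array([-92.3,  -1.4,  45.8]), 'rms', np.float64(0.22))
```

```bash
cat >> h.py <<'E'
def domeplane(c,b=130):
    W=world(c);L=tolamp(W.reshape(-1,3)).reshape(480,640,3);im=c["img"]
    k=(im.min(2)>b)&(L[...,0]>-85)&(L[...,0]<40)&(abs(L[...,1])<22)&(L[...,2]>38)&(L[...,2]<85)
    p=L[k]
    for _ in range(5):
        A=np.c_[p[:,0],p[:,1],np.ones(len(p))];co=np.linalg.lstsq(A,p[:,2],rcond=None)[0];r=p[:,2]-A@co
        p=p[abs(r)<max(2,1.5*np.std(r))]
    return "n",len(p),"slope deg x,y",np.degrees(np.arctan(co[:2])).round(2),"z at cc=0",co[2].round(1),"xr",p[:,0].min().round(0),p[:,0].max().round(0),"std",r.std().round(2)
E
python3 - <<'E'
from h import *
for n in("s6","s8","s9"):print(n,domeplane(np.load(n+".npz")))
E
```

```text
s6 ('n', 3, 'slope deg x,y', array([-57.17,  -2.25]), 'z at cc=0', np.float64(-74.1), 'xr', np.float64(-79.0), np.float64(-77.0), 'std', np.float64(0.0))
s8 ('n', 184, 'slope deg x,y', array([-7.32, -5.59]), 'z at cc=0', np.float64(55.3), 'xr', np.float64(-70.0), np.float64(37.0), 'std', np.float64(1.3))
s9 ('n', 170, 'slope deg x,y', array([-8.08, -2.4 ]), 'z at cc=0', np.float64(54.8), 'xr', np.float64(-73.0), np.float64(33.0), 'std', np.float64(1.28))
```

Request:
apply_moves --pt "0 0 -0.5 0 0.35" --pt "0 0 -1.5 0 0.35" --pt "0 0.5 -2 0 0.5" --pt "0 1.5 -1.5 0 0.7" --pt "0 2 0 0 0.9" --pt "0 2 0 0 1" --pt "0 1.5 0 0 1" --pt "0 0.7 0 0 1"

```text
clock: 18.8
eef_pos: [0.4533, -0.0575, 0.1044]
eef_rot: [1.774, -2.451, -0.02]
force: [-0.8, 0.5, -0.5]
opening: 0.002
```

```bash
python3 lc.py;  python3 - <<'E'
from h import *
from bench import robot
c=robot.capture("wrist");np.savez("w10.npz",**c);cv2.imwrite("pics/w10.png",c["img"])
E
```

```text
18.8 [ 0.4533 -0.0575  0.1044] toolz [-0.102 -0.057 -0.993] toolx_z 0.086 [-0.8   0.51 -0.5 ] 0.002
tip [-16.4   4.2 102.2] heel [-171.4    4.3  103.7] roll mm/44 -2.3 TCP lamp [[-98.1   4.3 104.4]]
1cm lamp x,y,z in tool: [ 0.   -1.   -0.08] [-1.    0.01 -0.09] [ 0.09  0.08 -0.99]
```

View pics/w10.png

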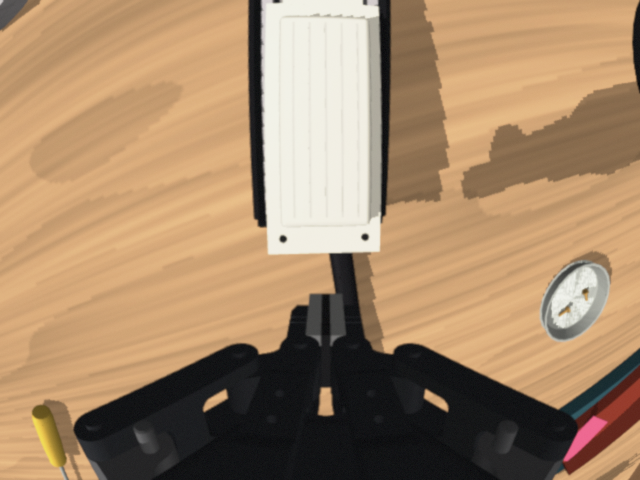

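```bash
python3 - <<'E'
from h import *
c=np.load("w10.npz")
pts=np.array([[-72,31,3],[-72,-31,3],[-55,23,18],[-55,-23,18],[55,23,18],[55,-23,18.]])
uv=np.array([[267,254],[380,252],[279,227],[367,226],[281,16],[368,16.]])
for roll in(True,False):print(coverfit(c,uv,pts,roll=roll))
E
```

```text
(array([-21.8,  -1.3,  36.3,  10.2,  -0.9,  -3.9]), 'tip', array([60.2, -2.6, 23.1]), 'heel', array([-92.7,  -0.2,  49. ]), 'rms', np.float64(1.04))
(array([-21.8,  -0.5,  36.3,  10.2,  -0.7,   0. ]), 'tip', array([60.2, -1.5, 23.2]), 'heel', array([-92.6,   0.3,  49.1]), 'rms', np.float64(1.32))
```

Request:
apply_moves --pt "0 0 0.7 0 1" --pt "0 0 1.2 0 1" --pt "0 0 1.4 0 1" --pt "0 0 0.9 0 1" --pt "0 0 0.4 0 1"

```text
clock: 19.35
eef_pos: [0.4523, -0.0612, 0.0563]
eef_rot: [1.775, -2.455, -0.014]
force: [0.5, 0.2, -0.6]
opening: 0.0
```

```bash
python3 lc.py
```

```text
19.35 [ 0.4523 -0.0612  0.0563] toolz [-0.096 -0.058 -0.994] toolx_z 0.085 [ 0.52  0.19 -0.6 ] 0.0
tip [-16.2   0.3  54.6] heel [-171.2    0.5   55.3] roll mm/44 -2.2 TCP lamp [[-97.9   0.5  56.3]]
1cm lamp x,y,z in tool: [-0.   -1.   -0.07] [-1.    0.01 -0.08] [ 0.09  0.07 -0.99]
```

Request:
apply_moves --pt "0 -0.4 0 0 1" --pt "0 -0.4 0 0 1" --pt "0 -0.3 0 0 1" --pt "0 -0.3 0 0 1"

```text
clock: 19.75
eef_pos: [0.4674, -0.0663, 0.0549]
eef_rot: [1.775, -2.455, -0.014]
force: [-0.7, -0.3, -0.4]
opening: 0.002
```

```bash
python3 lc.py; python3 - <<'E'
from h import *
from bench import robot
c=robot.capture("wrist");np.savez("w11.npz",**c);cv2.imwrite("pics/w11.png",c["img"])
E
```

```text
19.75 [ 0.4674 -0.0663  0.0549] toolz [-0.096 -0.058 -0.994] toolx_z 0.085 [-0.71 -0.25 -0.35] 0.002
tip [-0.3  0.1 53.2] heel [-155.3    0.4   53.9] roll mm/44 -2.2 TCP lamp [[-82.    0.3  54.9]]
1cm lamp x,y,z in tool: [-0.   -1.   -0.07] [-1.    0.01 -0.09] [ 0.09  0.07 -0.99]
```

View pics/w11.png

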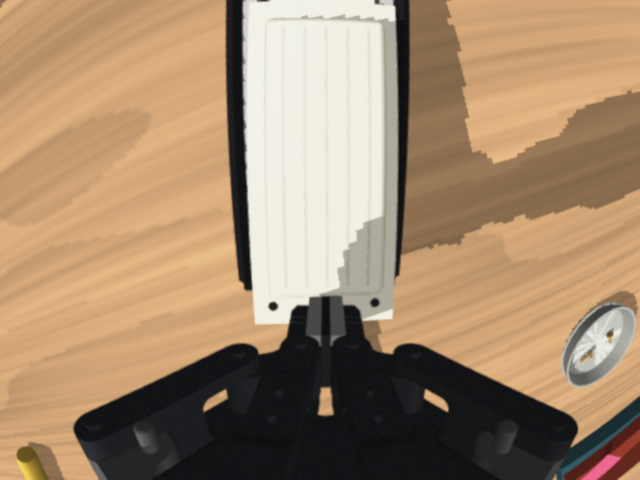

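Request:
apply_moves --pt "0 -0.3 -0.05 0 1" --pt "0 -0.3 -0.05 0 1" --pt "0 0 0 0 1"

```text
clock: 20.1
eef_pos: [0.4737, -0.0684, 0.0559]
eef_rot: [1.774, -2.455, -0.014]
force: [-0.1, 0.5, 0.7]
opening: 0.002
```

```bash
python3 lc.py; python3 - <<'E'
from h import *
from bench import robot
c=robot.capture("wrist");np.savez("w12.npz",**c);cv2.imwrite("pics/w12.png",c["img"])
c=robot.capture("side");np.savez("s12.npz",**c);cv2.imwrite("pics/s12.png",cv2.resize(c["img"][190:300,280:410],None,fx=5,fy=5,interpolation=cv2.INTER_CUBIC))
print(domeplane(c))
E
```

```text
20.1 [ 0.4737 -0.0684  0.0559] toolz [-0.096 -0.058 -0.994] toolx_z 0.085 [-0.09  0.52  0.67] 0.002
tip [ 6.4  0.1 54.2] heel [-148.6    0.4   54.8] roll mm/44 -2.2 TCP lamp [[-75.3   0.3  55.9]]
1cm lamp x,y,z in tool: [-0.   -1.   -0.07] [-1.    0.01 -0.09] [ 0.09  0.07 -0.99]
('n', 280, 'slope deg x,y', array([-7.97, -1.16]), 'z at cc=0', np.float64(55.7), 'xr', np.float64(-63.0), np.float64(40.0), 'std', np.float64(0.99))
```

View pics/w12.png

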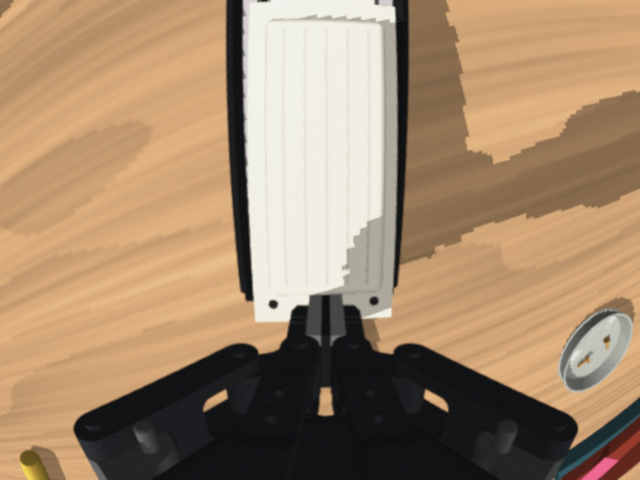

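View pics/s12.png

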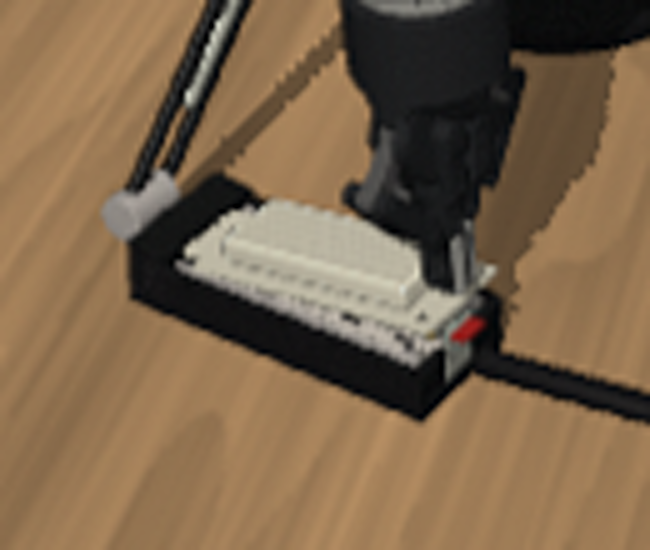

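```bash
python3 - <<'E'
from h import *
pts=np.array([[-72,31,3],[-72,-31,3],[55,23,18],[55,-23,18.],[68,31,3],[68,-31,3]])
for n,uv in(("w11",[[255,324],[394,319],[267,19],[384,19],[249,2],[394,3]]),("w12",[[255,322],[393,316],[267,21],[384,20],[249,4],[394,4.]])):
    c=np.load(n+".npz")
    for roll in(True,False):print(n,coverfit(c,np.array(uv,float),pts,roll=roll))
c=np.load("s12.npz");cv2.imwrite("pics/s12z.png",cv2.resize(c["img"][215:265,298:345],None,fx=12,fy=12,interpolation=cv2.INTER_CUBIC))
E
```

```text
w11 (array([-18.4,  -1.4,  37.8,   8.5,  -0.2,  -1. ]), 'tip', array([63.9, -1.7, 27.1]), 'heel', array([-89.7,  -1.1,  48.4]), 'rms', np.float64(1.58))
w11 (array([-18.5,  -1.3,  37.8,   8.4,  -0.2,   0. ]), 'tip', array([63.9, -1.5, 27.2]), 'heel', array([-89.7,  -1.1,  48.3]), 'rms', np.float64(1.62))
w12 (array([-12.1,  -1.5,  37. ,   7.7,  -0.2,  -1.1]), 'tip', array([70.4, -1.8, 27.5]), 'heel', array([-83.4,  -1.2,  46.7]), 'rms', np.float64(1.58))
w12 (array([-12.1,  -1.4,  37.1,   7.6,  -0.1,   0. ]), 'tip', array([70.4, -1.6, 27.6]), 'heel', array([-83.5,  -1.3,  46.6]), 'rms', np.float64(1.63))
```

View pics/s12z.png

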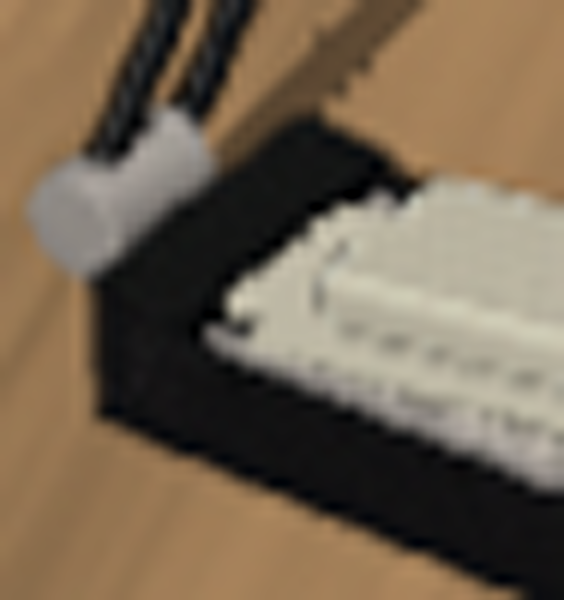

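Request:
apply_moves --pt "0 -0.1 0.25 0 1" --pt "0 -0.3 0.05 0 1" --pt "0 -0.2 0 0 1" --pt "0 0 0 0 1"

```text
clock: 20.6
eef_pos: [0.4792, -0.0704, 0.0523]
eef_rot: [1.775, -2.455, -0.014]
force: [0.7, 0.2, -0.4]
opening: -0.001
```

```bash
python3 lc.py; python3 - <<'E'
from h import *
from bench import robot
c=robot.capture("wrist");np.savez("w13.npz",**c);cv2.imwrite("pics/w13.png",c["img"])
c=robot.capture("side");np.savez("s13.npz",**c)
print(domeplane(c))
E
```

```text
20.6 [ 0.4792 -0.0704  0.0523] toolz [-0.096 -0.058 -0.994] toolx_z 0.085 [ 0.67  0.22 -0.35] -0.001
tip [12.2 -0.1 50.5] heel [-1.428e+02  1.000e-01  5.120e+01] roll mm/44 -2.2 TCP lamp [[-69.5   0.1  52.3]]
1cm lamp x,y,z in tool: [-0.   -1.   -0.07] [-1.    0.01 -0.09] [ 0.09  0.07 -0.99]
('n', 268, 'slope deg x,y', array([-3.06, -1.46]), 'z at cc=0', np.float64(51.9), 'xr', np.float64(-55.0), np.float64(40.0), 'std', np.float64(1.05))
```

View pics/w13.png

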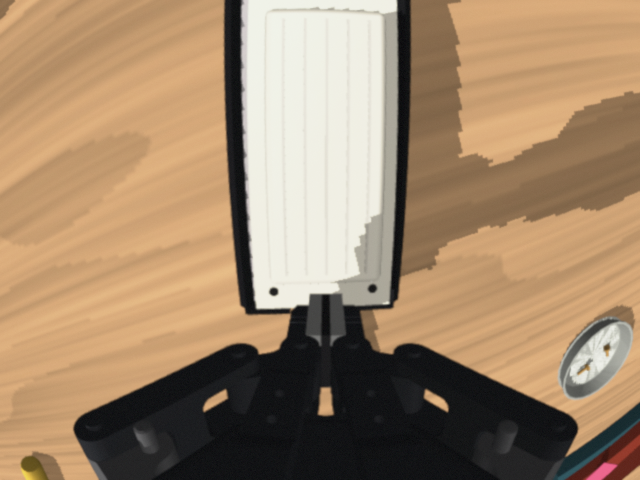

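```bash
python3 - <<'E'
from h import *
from bench import robot
c=np.load("w13.npz");cv2.imwrite("pics/w13z.png",cv2.resize(c["img"][250:330,215:420],None,fx=3.8,fy=3.8,interpolation=cv2.INTER_CUBIC))
c=np.load("s13.npz");cv2.imwrite("pics/s13z.png",cv2.resize(c["img"][205:300,290:410],None,fx=6,fy=6,interpolation=cv2.INTER_CUBIC))
E
```

```text
(no output)
```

View pics/w13z.png

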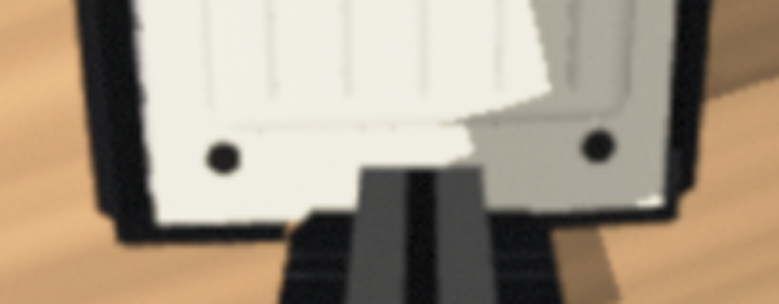

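View pics/s13z.png

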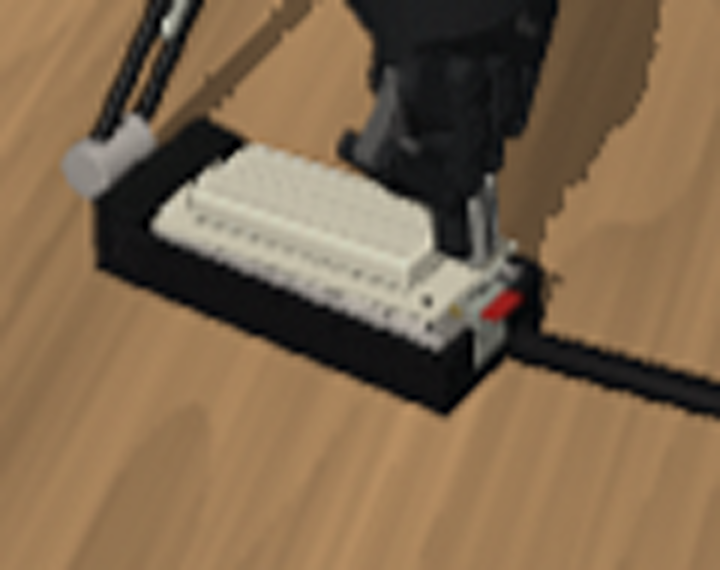

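```bash
python3 - <<'E'
from h import *
c=np.load("w13.npz")
pts=np.array([[-72,31,3],[-72,-31,3],[55,23,18],[55,-23,18.],[-63.4,22,3],[-63.4,-22,3]])
uv=np.array([[255.5,308.4],[389.7,304.7],[267,12],[383,12],[273.4,291.3],[372.4,288.4]])
for roll in(True,False):print(coverfit(c,uv,pts,roll=roll))
E
```

```text
(array([-2. , -1.8, 28.8,  8.7, -0.7, -1.5]), 'tip', array([80.3, -2.7, 17.7]), 'heel', array([-73.2,  -0.9,  39.7]), 'rms', np.float64(0.71))
(array([-2. , -1.6, 28.8,  8.7, -0.6,  0. ]), 'tip', array([80.3, -2.4, 17.6]), 'heel', array([-73.1,  -0.9,  39.7]), 'rms', np.float64(0.84))
```

Request:
apply_moves --pt "0 0 -0.5 0 1" --pt "0 0 -1 0 1" --pt "0 -0.4 -0.7 0 1" --pt "0.1 -0.7 -0.2 0 1" --pt "0.1 -0.4 0 0 1" --pt "0 0 0 0 1"

```text
clock: 21.3
eef_pos: [0.4972, -0.0762, 0.0783]
eef_rot: [1.776, -2.457, -0.012]
force: [-0.1, 0.2, 0.0]
opening: 0.001
```

```bash
python3 lc.py
```

```text
21.3 [ 0.4972 -0.0762  0.0783] toolz [-0.094 -0.058 -0.994] toolx_z 0.085 [-0.09  0.24  0.03] 0.001
tip [31.2  0.  76.8] heel [-123.8    0.2   77. ] roll mm/44 -2.2 TCP lamp [[-50.5   0.2  78.3]]
1cm lamp x,y,z in tool: [-0.   -1.   -0.07] [-1.    0.01 -0.08] [ 0.08  0.07 -0.99]
```

Request:
apply_moves --pt "0 -0.2 0.5 0 1" --pt "-0.1 -0.2 0.8 0 1" --pt "0 0 0.5 0 1" --pt "0 0 0 0 1"

```text
clock: 21.7
eef_pos: [0.4988, -0.0777, 0.0574]
eef_rot: [1.774, -2.455, -0.014]
force: [-0.5, -0.3, -0.8]
opening: -0.0
```

```bash
python3 lc.py; python3 - <<'E'
from h import *
from bench import robot
c=robot.capture("side");np.savez("s14.npz",**c);cv2.imwrite("pics/s14z.png",cv2.resize(c["img"][205:300,290:410],None,fx=6,fy=6,interpolation=cv2.INTER_CUBIC))
print(domeplane(c))
E
```

```text
21.7 [ 0.4988 -0.0777  0.0574] toolz [-0.096 -0.058 -0.994] toolx_z 0.085 [-0.5  -0.34 -0.79] -0.0
tip [33.2 -1.  55.7] heel [-121.8   -0.7   56.4] roll mm/44 -2.2 TCP lamp [[-48.5  -0.8  57.4]]
1cm lamp x,y,z in tool: [-0.   -1.   -0.07] [-1.    0.01 -0.09] [ 0.09  0.07 -0.99]
('n', 234, 'slope deg x,y', array([ 4.59, -0.35]), 'z at cc=0', np.float64(49.7), 'xr', np.float64(-78.0), np.float64(40.0), 'std', np.float64(2.3))
```

View pics/s14z.png

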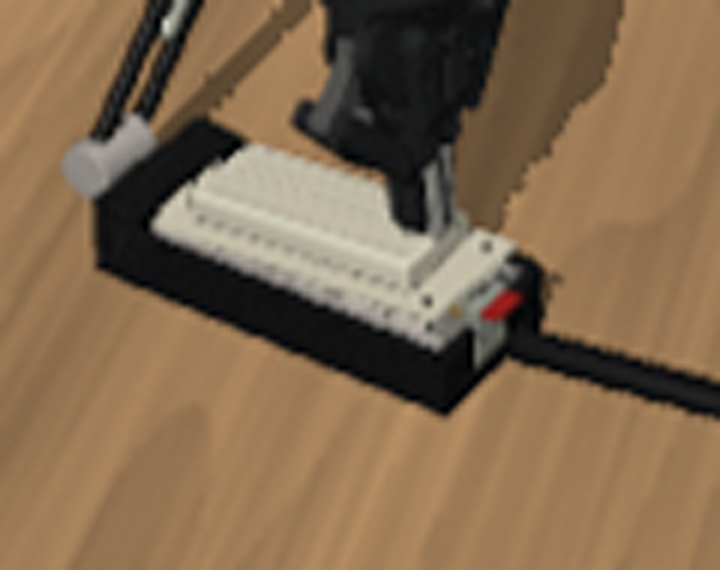

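Request:
apply_moves --pt "0 0 0.2 0 1" --pt "0 0 0.2 0 1"

```text
clock: 21.95
eef_pos: [0.4985, -0.0777, 0.0537]
eef_rot: [1.775, -2.455, -0.014]
force: [-1.8, 0.7, 6.4]
opening: 0.002
```

Request:
apply_moves --pt "0 -0.02 0.2 0 1"

```text
clock: 22.05
eef_pos: [0.4983, -0.0777, 0.0524]
eef_rot: [1.775, -2.455, -0.015]
force: [-1.6, 0.5, 12.1]
opening: 0.001
```

Request:
apply_moves --pt "0 -0.02 0.2 0 1"

```text
clock: 22.15
eef_pos: [0.4983, -0.0777, 0.0517]
eef_rot: [1.775, -2.455, -0.014]
force: [-0.9, 1.6, 1.1]
opening: -0.003
```

Request:
apply_moves --pt "0 -0.02 0.2 0 1"

```text
clock: 22.25
eef_pos: [0.4986, -0.0779, 0.0501]
eef_rot: [1.775, -2.455, -0.013]
force: [0.1, -0.3, 0.1]
opening: 0.0
```

Request:
apply_moves --pt "0 -0.02 0.2 0 1"

```text
clock: 22.35
eef_pos: [0.4988, -0.078, 0.0481]
eef_rot: [1.776, -2.456, -0.013]
force: [0.4, 0.3, 0.0]
opening: 0.001
```

Request:
apply_moves --pt "0 -0.02 0.2 0 1"

```text
clock: 22.45
eef_pos: [0.4989, -0.0781, 0.0464]
eef_rot: [1.776, -2.456, -0.013]
force: [-3.2, 2.6, 19.3]
opening: 0.0
```

Request:
apply_moves --pt "0 -0.02 0.2 0 1"

```text
clock: 22.55
eef_pos: [0.4989, -0.0781, 0.0463]
eef_rot: [1.775, -2.455, -0.013]
force: [-5.6, 1.4, 28.1]
opening: -0.004
```

Request:
apply_moves --pt "0 0 0.1 0 1" --pt "0 0 0.1 0 1"

```text
clock: 22.75
eef_pos: [0.4988, -0.0781, 0.0467]
eef_rot: [1.775, -2.456, -0.012]
force: [-1.0, 1.3, 7.3]
opening: 0.001
```

```bash
python3 lc.py; python3 - <<'E'
from h import *
from bench import robot
c=robot.capture("side");np.savez("s15.npz",**c);cv2.imwrite("pics/s15z.png",cv2.resize(c["img"][205:300,290:410],None,fx=6,fy=6,interpolation=cv2.INTER_CUBIC))
print(domeplane(c))
c=robot.capture("wrist");np.savez("w15.npz",**c);cv2.imwrite("pics/w15.png",c["img"])
print(robot.read_state()["force"])
E
```

```text
22.75 [ 0.4988 -0.0781  0.0467] toolz [-0.095 -0.059 -0.994] toolx_z 0.085 [-0.99  1.29  7.29] 0.001
tip [33.3 -1.3 45.1] heel [-121.7   -1.1   45.5] roll mm/44 -2.2 TCP lamp [[-48.4  -1.1  46.7]]
1cm lamp x,y,z in tool: [-0.   -1.   -0.07] [-1.    0.01 -0.09] [ 0.09  0.07 -0.99]
('n', 247, 'slope deg x,y', array([ 0.35, -1.15]), 'z at cc=0', np.float64(47.3), 'xr', np.float64(-78.0), np.float64(40.0), 'std', np.float64(1.03))
[-0.79549122  0.72219545  9.88865401]
```

View pics/s15z.png

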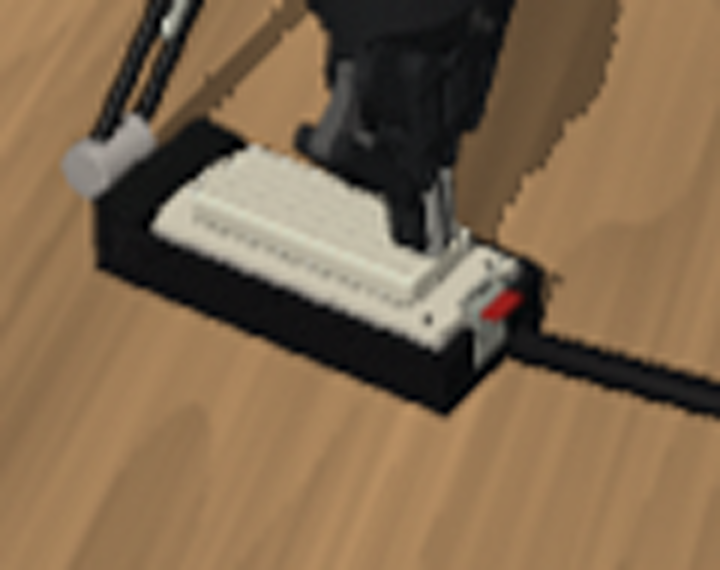

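View pics/w15.png

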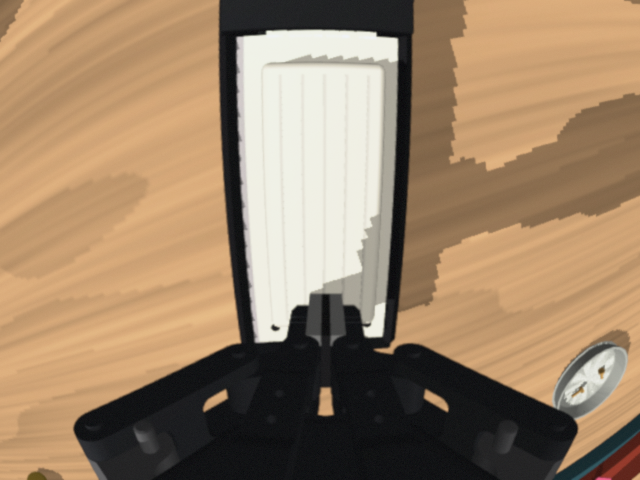

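Request:
apply_moves --pt "0 0 0.15 0 1" --pt "0 0 0.15 0 1" --pt "0 0 0.15 0 1"

```text
clock: 23.15
eef_pos: [0.4989, -0.078, 0.0465]
eef_rot: [1.776, -2.456, -0.01]
force: [-3.4, 0.7, 13.3]
opening: 0.0
```

```bash
python3 - <<'E'
from bench import robot
for i in range(12):
    robot.capture("top" if i==11 else "side");s=robot.read_state();print(s["clock"],s["force"].round(1),s["eef_pos"].round(4))
E
```

```text
23.2 [-2.3  1.2 13.8] [ 0.4989 -0.078   0.0465]
23.25 [-3.1  1.  13.5] [ 0.4989 -0.078   0.0465]
23.3 [-3.3  1.  13.1] [ 0.4989 -0.078   0.0465]
23.35 [-1.9  0.9 12.5] [ 0.4989 -0.078   0.0465]
23.4 [-1.9  0.8 14.1] [ 0.4989 -0.0781  0.0465]
23.45 [-2.6  0.7 13.2] [ 0.4989 -0.078   0.0465]
23.5 [-1.9  1.7 14.1] [ 0.4988 -0.0781  0.0465]
23.55 [-2.9  0.7 13.1] [ 0.4989 -0.0781  0.0465]
23.6 [-2.5  1.2 13.4] [ 0.4989 -0.0781  0.0465]
23.65 [-2.9  0.8 13.7] [ 0.4989 -0.0781  0.0465]
23.7 [-2.   1.6 12.8] [ 0.4989 -0.0781  0.0465]
23.75 [-2.7  1.  14. ] [ 0.4989 -0.0781  0.0465]
```

Steady at 13.4 N; a touch more gets to 15 N.

Request:
apply_moves --pt "0 0 0.16 0 1" --pt "0 0 0.16 0 1" --pt "0 0 0.16 0 1"

```text
clock: 24.05
eef_pos: [0.4989, -0.0781, 0.0465]
eef_rot: [1.776, -2.457, -0.008]
force: [-2.7, 1.1, 14.2]
opening: 0.001
```

```bash
python3 - <<'E'
from h import *
from bench import robot
F=[]
for i in range(10):
    c=robot.capture("side");s=robot.read_state();F.append(s["force"])
print(s["clock"],np.mean(F,0).round(2),s["eef_pos"].round(4))
print(domeplane(c))
c=robot.capture("top");cv2.imwrite("pics/top16.png",c["img"])
E
```

```text
24.55 [-2.37  0.78 14.16] [ 0.4989 -0.078   0.0465]
('n', 241, 'slope deg x,y', array([-0.32, -2.44]), 'z at cc=0', np.float64(47.2), 'xr', np.float64(-79.0), np.float64(40.0), 'std', np.float64(1.03))
```

View pics/top16.png

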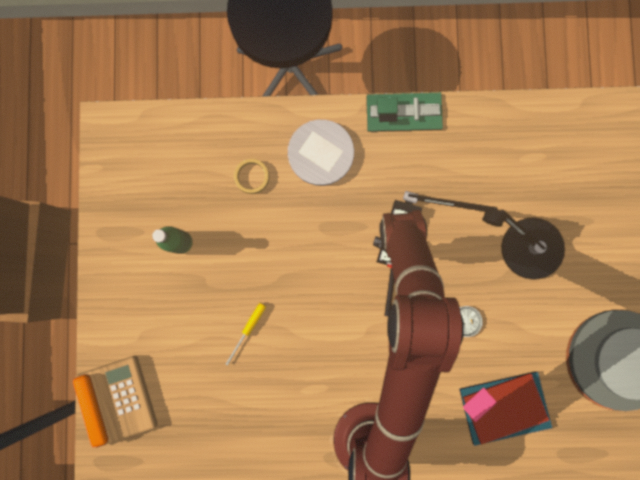

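Request:
apply_moves --pt "0 0 0.17 0 1" --pt "0 0 0.17 0 1" --pt "0 0 0.17 0 1"

```text
clock: 24.9
eef_pos: [0.4988, -0.0781, 0.0465]
eef_rot: [1.776, -2.458, -0.006]
force: [-2.6, 0.2, 15.3]
opening: -0.003
```

```bash
python3 - <<'E'
from h import *
from bench import robot
F=[]
for i in range(10):
    c=robot.capture("side");s=robot.read_state();F.append(s["force"])
f=np.mean(F,0);print(s["clock"],f.round(2),s["eef_pos"].round(4))
if 13.5<f[2]<17: print(robot.sign_off())
E
```

```text
25.4 [-2.78  1.18 15.  ] [ 0.4989 -0.0781  0.0465]
the job is handed in; nothing more can be done
None
```

The cover is back on the lamp, and I handed the job in at about 25 s with the fingers still pressing its screw-hole end down at a steady 15.0 N.

I set the cover in the head with its heel on top of the catch. I then slid the tongue under the hood by pushing the back of the dome with closed fingers, and pressed on the dome. The force rose to about 12 N and dropped away, then rose again at the ledges.

**Last checks:**
- **Cover:** the fingers stopped at 46.5 mm on the dome top, against 46 mm when fully home. The last side picture showed the dome level within about 0.4° lengthways.
- **Catch:** it looked upright over the flange in the side picture taken just after the click.
- **Tongue:** it was about 12–13 mm under the hood, measured before pressing. The later wrist picture showed it still under the hood.
- **Other things on the desk:** those in view were where they started in the final top picture. The arm partly hid the dish and the marker.

**What disagreed or went less well:**
- **Tilt:** the moves let the tool lean about 6°, so the cover could not be held at 10°. Its tilt came from resting on the catch instead.
- **Force peaks:** the wrist force briefly reached 31 N when the cover first met the catch, and 28 N when it met the ledges.
- **Sideways level:** the side picture read −1.2° to −2.4° sideways. I put this down to depth noise and did not check it another way.

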